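Gather the napkin rings on the skewer and hang them up

TASK

Take the skewer from its rest by the handle and thread it through the wooden napkin rings: the row of three leaning in the sloping chute and the one in the upright stand. Lift them all off on the skewer so that all four hang on it at once, without the gripper touching a ring and without dropping any, then lay the loaded skewer back in both forks of its rest, lying as it did at the start, and let go. Leave the other things on the worktop where they are.

Things in the scene. Friction and masses are not known exactly. Their poses are not given: they have to be found in the camera images.
- skewer: Skewer, 206 long: dark wooden handle 70 long, 18 wide (gripped across), 20 high; steel guard disc, diameter 44; straight steel shaft, diameter 8, round end. Origin on the axis at the guard's front face; own x runs along the shaft, tip at x = 130; handle x = -73 to -3, end button to -76; own z is up as it lies in the rest. 90 g.
- skewer_rest: Fixed rest, base 205 (own y) x 50 x 12. V wire fork at own y = -92 for the shaft's tip end; square fork, 24 inside, flared, at own y = +92 for the handle's end; fork arms reach up to 15 above the skewer's axis. Origin under the base on the worktop. Seated skewer: axis 90 high along own y, origin at own y = +30, tip to own -y; rings hang between guard and V fork clear of the base.
- chute: Fixed wire chute, base 125 (own y) x 74 x 12, with three rings face to face (row 60 long). Origin under the base on the worktop. The holes' common axis passes (0,-30,75), the lowest ring's low face, and slopes 42 deg down along (0,-0.743,-0.669). Two rails below, two prongs behind the lowest ring, 42 apart inside, the gap open to the shaft for 70 past the ring. Open at the high end and above.
- ring_stand: Fixed wire stand, base 80 x 70 x 12, holding one ring upright on edge. Origin under the base on the worktop. Hole centre at (0,0,105), axis level along own y. Two pairs of posts, 5 thick, 26 either side of the axis, 13 in front of and behind the ring's centre, reach up to 115; two rails under the ring at height 70. Open above. The black dish rack (world x > 655, y > -20) is in the wrist's way.
- ring_low: A wooden napkin ring: round section 20 thick, outer diameter 72, hole diameter 32, about 30 g. Origin at its centre (middle of the hole); its own z is the axis of the hole. At the start the lowest of the three in the chute, against the prongs.
- ring_mid: A wooden napkin ring: round section 20 thick, outer diameter 72, hole diameter 32, about 30 g. Origin at its centre (middle of the hole); its own z is the axis of the hole. At the start the middle one of the three in the chute.
- ring_high: A wooden napkin ring: round section 20 thick, outer diameter 72, hole diameter 32, about 30 g. Origin at its centre (middle of the hole); its own z is the axis of the hole. At the start the highest of the three in the chute.
- ring_upright: A wooden napkin ring: round section 20 thick, outer diameter 72, hole diameter 32, about 30 g. Origin at its centre (middle of the hole); its own z is the axis of the hole. Darker wood. At the start it stands in the upright stand.
- timer: Bystander: round grey kitchen timer, diameter 60, 25 high. Origin under its centre.
- spice_box: Bystander: round white tin, diameter 62, 25 high. Origin under its centre.
- match_tin: Bystander: black rectangular tin, 50 x 54 x 21. Origin under its centre.
- bowl: Bystander: white bowl, diameter 150, 61 high, at the back. Origin under its centre.
- teaspoon: Bystander: teaspoon with black handle, 137 x 27 x 12, lying on the right at the front. Origin under its centre.
- cake_fork: Bystander: small fork with black handle, 145 x 20 x 11, lying at the front edge. Origin under its centre.
Things that resemble listed ones, but are neither listed nor needed, are in the scene too. Leave any green look-alike of the ring_mid alone.

How it is judged (in metres and radians):
On the way:
1. All four rings hang on the skewer at once, lifted clear of the chute and of the upright stand (x of ring_low in the frame of skewer between 0.002 and 0.122 m and y of ring_low in the frame of skewer between -0.017 and 0.017 m and z of ring_low in the frame of skewer between -0.017 and 0.017 m and x of ring_mid in the frame of skewer between 0.002 and 0.122 m and y of ring_mid in the frame of skewer between -0.017 and 0.017 m and z of ring_mid in the frame of skewer between -0.017 and 0.017 m and x of ring_high in the frame of skewer between 0.002 and 0.122 m and y of ring_high in the frame of skewer between -0.017 and 0.017 m and z of ring_high in the frame of skewer between -0.017 and 0.017 m and x of ring_upright in the frame of skewer between 0.002 and 0.122 m and y of ring_upright in the frame of skewer between -0.017 and 0.017 m and z of ring_upright in the frame of skewer between -0.017 and 0.017 m and contact force between each of ring_low, ring_mid, ring_high, ring_upright and chute below 0.02 N and contact force between each of ring_low, ring_mid, ring_high, ring_upright and ring_stand below 0.02 N and distance of each of ring_low, ring_mid, ring_high, ring_upright from where it was at the start of the episode above 0.04 m and distance of skewer from where it was at the start of the episode above 0.08 m), for 0.2 s.
At the end, for the whole second after the job is handed in: The skewer lies released in both forks of its rest (within 10 mm along the rest, 8 mm across and in height, 4.5 degrees; tip the same way as at the start), all four rings threaded on its shaft between guard and tip, all at rest (below 30 mm/s) (x of ring_low in the frame of skewer between 0.002 and 0.122 m and y of ring_low in the frame of skewer between -0.017 and 0.017 m and z of ring_low in the frame of skewer between -0.017 and 0.017 m and x of ring_mid in the frame of skewer between 0.002 and 0.122 m and y of ring_mid in the frame of skewer between -0.017 and 0.017 m and z of ring_mid in the frame of skewer between -0.017 and 0.017 m and x of ring_high in the frame of skewer between 0.002 and 0.122 m and y of ring_high in the frame of skewer between -0.017 and 0.017 m and z of ring_high in the frame of skewer between -0.017 and 0.017 m and x of ring_upright in the frame of skewer between 0.002 and 0.122 m and y of ring_upright in the frame of skewer between -0.017 and 0.017 m and z of ring_upright in the frame of skewer between -0.017 and 0.017 m and y of skewer in the frame of skewer_rest between 0.02 and 0.04 m and x of skewer in the frame of skewer_rest between -0.008 and 0.008 m and z of skewer in the frame of skewer_rest between 0.082 and 0.098 m and angle between the x axis of skewer and the y axis of skewer_rest, either way round below 0.08 rad and linear speed of each of ring_low, ring_mid, ring_high, ring_upright, skewer below 0.03 m/s); the robot touches nothing.
It fails at once if The gripper or arm touches a ring (contact force between any of the fingers, the arm and ring_low above 0.5 N or contact force between any of the fingers, the arm and ring_mid above 0.5 N or contact force between any of the fingers, the arm and ring_high above 0.5 N or contact force between any of the fingers, the arm and ring_upright above 0.5 N).
It fails at once if A ring is dropped (its centre comes lower than 35 mm above the worktop) (height (world z) of any of ring_low, ring_mid, ring_high, ring_upright below 0.035 m).
It fails at once if A bystander (timer, tins, bowl, teaspoon, small fork) is moved by more than 30 mm (distance of any of timer, spice_box, match_tin, bowl, teaspoon, cake_fork from where it was at the start of the episode above 0.03 m).
It also fails if it takes over 66 s, if anything falls off the work surface, if the arm or the gripper's body presses on something with over 40 N, if the wrist force passes 120 N, or if a joint passes its speed limit or range.

ROBOT

A 6-joint arm with a two-finger parallel gripper is mounted at the origin on a cart in front of the work surface, level with it; the furniture and walls round the work are solid. World frame = base frame: x ahead of the robot, y to its left, z up, the work surface at z = 0. Lengths are in mm, angles in rad, forces in N, time in s.
With the tool pointing down it reaches from about 350 to 975 mm from the base axis. Payload 7.1 kg.
Tool frame: the origin (TCP) lies midway between the tips of the shut fingers; the grasp point (between the pads) lies 19 mm behind it (ctrl.grip_point_offset is the distance from the TCP to the grasp point, in mm); z points along the fingers, y is the line along which they close (so a half turn about z gives the same grasp; the last joint's range is limited). The gripper opens to 88 mm and grips with 3 to 60 N. Pads are 20 mm wide; open, the fingers measure 115 mm over their backs; the gripper's body (75 mm by 178 mm) begins 61 mm behind the grasp point.
Start: joints at [-1.26, 0.423, 1.63, -0, 1.089, -0.019], TCP at [202.426, -591.294, 222.675] pointing down, gripper open.
Joint ranges: [-3, 3], [-0.9, 2.11], [0.09, 2.58], [-1.31, 4.45], [0.11, 2.69], [-2.54, 2.54]. Speed limits (rad/s): [2.39, 2.39, 3.01, 3.14, 3.14, 3.14].

INTERFACE

Orientations are given as a rotation vector (axis times angle).
In Python, from workcell import get_obs, optics, close_job, spotter, ctrl gives the robot as it stands. The module is installed in compiled form; this text tells all that it offers.
- The arm moves only by the tool move_arm, never from a script. Its argument "rows" is a list of rows, each a list of 5 numbers: the shift along the tool's x, y, z in cm, then the turn about the tool's z in degrees, then the opening in per cent of the stroke, from 0 (shut) to 100 (fully open). A call has 1 to 10 rows; each row shifts and turns the commanded pose from where the row before left it, along the tool's axes as they then stand; what a row does not reach is not made up. A row lasts 1/8 s, in which the tool goes at most 62.5 mm and 10.7 degrees, less where a joint would pass 70% of its speed; a pose out of reach is approached as far as the arm can. A call with a gripper value outside its range is refused whole. The fingers move at their own pace and stop on an object; the grip force is fixed at half the most. Time passes only in rows, so rows that do not move let the fingers close. It gives the time, the measured TCP pose, the force, the opening and the grip force at its end, in the units of the state.
- get_obs(): the state, without advancing time (a new reading comes with each control period).
- optics.get_image(name): name is "side" or "top"; returns the picture (384x512x3 uint8, blue, green, red); there is no depth.
- optics.calibration(name): a dict with "camera_matrix" (3x3 intrinsics, pixels), "distortion" ([k1, k2, p1, p2, k3] as OpenCV has them; the pictures are not rectified), "xyz" and "orientation" of the camera in the world. Camera axes: x right, y down, z forward; pixel columns grow to the right and rows downward; lengths in mm; the calibration is good to about 2 mm. A picture is of the moment at which its call begins. calibration takes no time and is no camera call.
- close_job(): hands the job in; it is judged then, once.
Trained networks look in the newest picture that a camera, given by its name, has taken for a name from the list of things; names that differ only in an ending like _2 or _b are one class to them, and where a whole thing is asked for, a point or a joint stands for the part that bears it (a point fixed in the world has none). Each returns a list of dicts, best first, with "conf" (0 to 1); they miss things now and then, are a little off and sometimes report something else, mostly with a low value. They report only what shows in the picture. A call takes as long as a camera call. They do not tell look-alikes from the thing itself.
- spotter.find_in(camera, label): "point" ([column, row] in pixels, amid what is visible of it).
- spotter.regions_of(camera, label): "region" (384x512 bool, what is visible of it) and "point" ([column, row] in pixels, amid what is visible of it).
The state is a dict: "t": time; "qpos": joint angles; "qvel": joint speeds; "joint_torque": joint torques, N m; "ee_pos": TCP position; "orientation": TCP orientation; "ft_force": force on the tool from outside, world axes, zero at the start; "moment": the same for the moment, N m; "width": finger opening in mm; "grasp_force": force on a finger pad.
Only numpy, scipy, OpenCV 4.12 (cv2) and the standard library are available. Lean on these libraries where they do the work, as an engineer would, in place of code of your own. Each camera call takes 0.05 s, during which the arm holds its last target. There are 200 camera calls.

## Working session

There is one attempt and no reset: what is moved stays moved. The work goes in short steps, Python scripts to look and compute and a tool call to move; the robot and the scene stay as the last step left them, time stands still between calls to the robot, and variables do not carry over. Pictures are saved under pics/ and viewed, at most 10 in all, crops included, and the job is handed in when it is done.

Besides the shell and the picture viewer there is one more tool, called after ">>>" as name([rows], argument=value, ...), one row to a line, values as JSON. move_arm: Moves the arm, as the interface text tells. Its arguments: {"type":"object","properties":{"rows":{"type":"array","items":{"type":"array","items":{"type":"number"}}}},"required":["rows"]}

```bash
mkdir -p pics; ls; python3 - <<'E'
from workcell import get_obs, optics, close_job, spotter, ctrl
import cv2,numpy as np
for n in("side","top"):
    im=optics.get_image(n);cv2.imwrite(f"pics/{n}0.png",cv2.resize(im,(800,600),interpolation=cv2.INTER_CUBIC))
    np.save(f"{n}0.npy",im)
    print(optics.calibration(n))
    for l in("skewer","skewer_rest","chute","ring_stand","ring_low","ring_upright"):
        print(n,l,[(d['point'],round(d['conf'],2)) for d in spotter.find_in(n,l)])
print(get_obs(),ctrl.grip_point_offset)
E
```

```text
pics
{'camera_matrix': array([[406.52641371,   0.        , 252.19367325],
       [  0.        , 406.52641371, 199.80464521],
       [  0.        ,   0.        ,   1.        ]]), 'distortion': array([-0.04124706,  0.        ,  0.        ,  0.        ,  0.        ]), 'xyz': array([-115.7938228 ,  773.59292799,  767.99468702]), 'orientation': array([-0.87502982,  2.35026728, -1.30065037])}
side skewer [([241.6, 272.0], 0.87)]
side skewer_rest [([251.4, 282.7], 0.67)]
side chute [([306.3, 215.4], 0.97), ([243.3, 226.3], 0.54), ([288.2, 189.4], 0.34)]
side ring_stand [([290.5, 188.1], 0.82)]
side ring_low []
side ring_upright [([292.3, 166.1], 0.49)]
{'camera_matrix': array([[360.00308637,   0.        , 255.45572365],
       [  0.        , 360.00308637, 193.53628199],
       [  0.        ,   0.        ,   1.        ]]), 'distortion': array([-0.0473514,  0.       ,  0.       ,  0.       ,  0.       ]), 'xyz': array([ 395.29462025,  -23.73043631, 1065.02124579]), 'orientation': array([-2.12732603,  2.12463721, -0.19571973])}
top skewer [([166.4, 265.7], 0.84)]
top skewer_rest [([191.2, 267.
[... 183 characters left out ...]
 0.55)]
{'t': 0.7, 'qpos': array([-1.26002894e+00,  4.23069579e-01,  1.62989396e+00, -6.32441708e-06,
        1.08862466e+00, -1.89976345e-02]), 'qvel': array([ 0.00074624, -0.00027937, -0.00190701,  0.00083076, -0.00067198,
       -0.000164  ]), 'joint_torque': array([-1.22429963e-03, -5.44422591e+01, -2.74002528e+01,  6.44333800e-02,
        1.68747915e-02,  1.29552637e-05]), 'ee_pos': array([ 202.40668995, -591.29912907,  222.6964467 ]), 'orientation': array([ 3.09897935e+00,  5.15653513e-01, -7.69087857e-06]), 'ft_force': array([ 0.49900485, -0.92244303,  0.28671463]), 'moment': array([0.09015963, 0.00851418, 0.01248743]), 'grasp_force': 0.0, 'width': 87.8215234051614} 18.700000000000003
```

View pics/side0.png

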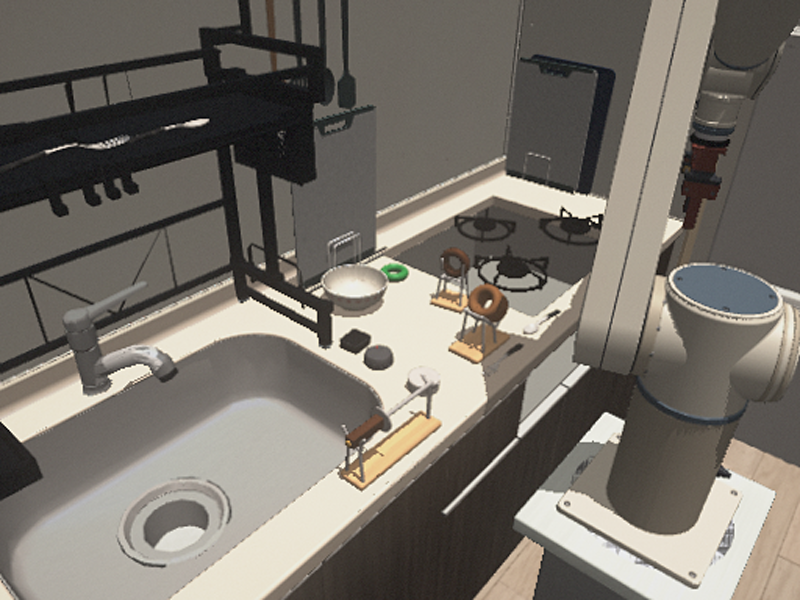

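View pics/top0.png

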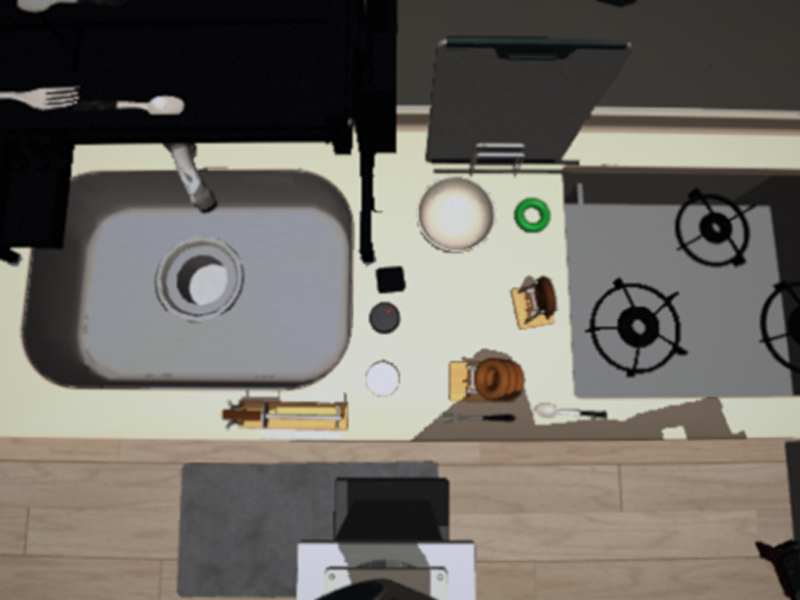

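Initial pictures (800x600 scale): the skewer lies in its rest with the handle left, side (365,430), top (240,414). The chute with three rings is at top (490,378) and the stand with the dark ring at top (535,300). The green look-alike at top (532,214) stays untouched. Nothing else resembles the skewer near the rest, and the cutlery at top (480,417) and (570,411) is not wanted. Next is a close crop.

```bash
python3 - <<'E'
import cv2,numpy as np
t=np.load("top0.npy");s=np.load("side0.npy")
def crop(im,x0,y0,w,h,W,H): return cv2.resize(im[y0:y0+h,x0:x0+w],(W,H),interpolation=cv2.INTER_CUBIC)
# top: chute/stand 280..370 x 165..275 ; rest 135..235 x 240..285
a=crop(t,275,165,100,110,400,440); b=crop(s,270,145,100,110,400,440)
cv2.imwrite("pics/c1.png",np.hstack([a,b]))
a=crop(t,130,235,110,55,800,400*1)
b=crop(s,200,220,100,100,600,600)
cv2.imwrite("pics/c2.png",np.hstack([crop(t,135,245,100,40,400,160+0),crop(s,205,230,100,40,400,160)]))
c=np.zeros((600,800,3),np.uint8); c[:280]=crop(t,135,245,100,35,800,280); c[280:600,:400]=crop(s,205,230,100,80,400,320); c[280:600,400:]=crop(t,275,165,100,80,400,320)
cv2.imwrite("pics/c2.png",c)
E
```

```text
(no output)
```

View pics/c1.png

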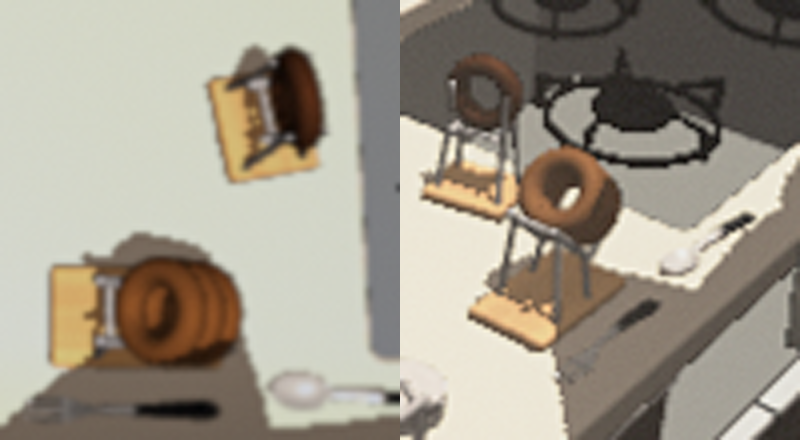

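View pics/c2.png

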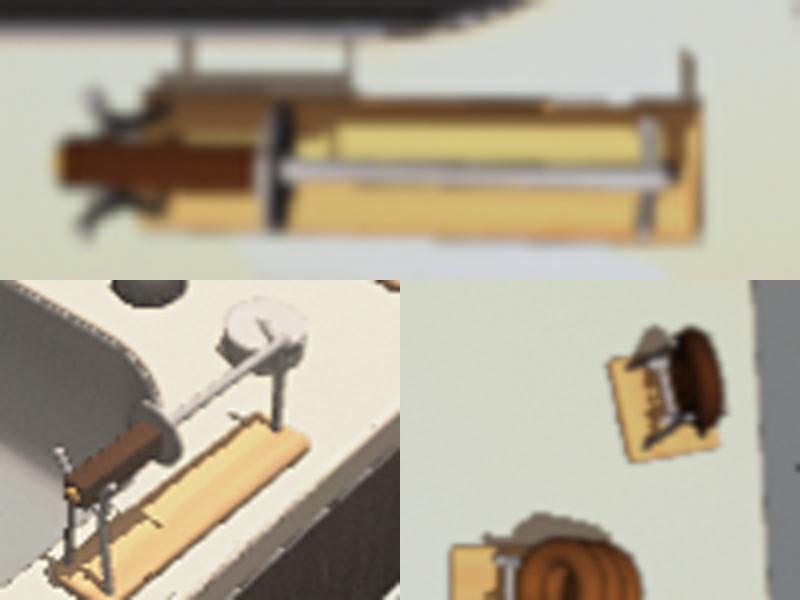

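```bash
cat >h.py <<'E'
from workcell import get_obs, optics, spotter, ctrl
import cv2,numpy as np
from scipy.spatial.transform import Rotation as R
from scipy.optimize import least_squares
C={n:optics.calibration(n) for n in("side","top")}
def proj(n,P):
    c=C[n];Rw=R.from_rotvec(c["orientation"]).as_matrix().T
    return cv2.projectPoints(np.float64(P).reshape(-1,1,3),cv2.Rodrigues(Rw)[0],-Rw@c["xyz"],c["camera_matrix"],c["distortion"])[0].reshape(-1,2)
def back(n,px,z):
    c=C[n];u=cv2.undistortPoints(np.float64([[px]]),c["camera_matrix"],c["distortion"])[0,0]
    d=R.from_rotvec(c["orientation"]).apply([u[0],u[1],1]);return c["xyz"]+d*(z-c["xyz"][2])/d[2]
def world(p,loc):
    c,s=np.cos(p[2]),np.sin(p[2]);loc=np.float64(loc)
    return np.c_[p[0]+c*loc[:,0]-s*loc[:,1],p[1]+s*loc[:,0]+c*loc[:,1],loc[:,2]]
def fit(obs,p0):
    f=lambda p:np.concatenate([(proj(n,world(p,[l]))[0]-px) for n,px,l in obs])
    r=least_squares(f,p0,x_scale=[10,10,.1],loss="soft_l1");return r.x,np.round(f(r.x).reshape(-1,2),1)
E
python3 - <<'E'
from h import *
T=lambda x,y:("top",(275+x/4,165+y/4)); S=lambda x,y:("side",(270+(x-400)/4,145+y/4))
T2=lambda x,y:("top",(135+x/8,245+y/8)); S2=lambda x,y:("side",(205+x/4,230+(y-280)/4))
# own y=world+y(left), own x = world +x (up)
ch=[(*T(50,266),(37,62.5,12)),(*T(50,366),(-37,62.5,12)),(*S(468,312),(37,62.5,12)),(*S(553,350),(-37,62.5,12)),(*S(625,283),(-37,-62.5,12))]
for n,(a,b) in {"80y":(35,40),"80x":(40,35)}.items():
    st=[(*T(208,85),(a,b,12)),(*T(232,182),(-a,b,12)),(*T(318,162),(-a,-b,12)),(*S(420,195),(a,b,12)),(*S(500,218),(-a,b,12))]
    print("stand",n,*fit(st,[600,-210,.2]))
rs=[(*T2(140,232),(-25,102.5,12)),(*T2(700,240),(-25,-102.5,12)),(*T2(700,100),(25,-102.5,12)),(*T2(668,177),(0,-100,90)),(*T2(60,163),(0,106,90)),(*S2(310,440),(-25,-102.5,12)),(*S2(262,415),(25,-102.5,12))]
print("chute",*fit(ch,[460,-120,0])); print("rest",*fit(rs,[400,200,0]))
E
```

```text
stand 80y [ 5.81494314e+02 -2.81863351e+02  1.85707859e-01] [[-0.7  1.3]
 [-1.6 -0.1]
 [ 3.1 -0.1]
 [ 0.9 -1.2]
 [-1.2 -1.5]]
stand 80x [ 5.83401302e+02 -2.77546663e+02  2.37428729e-01] [[-1.5 -0.5]
 [-0.2  1. ]
 [ 0.9  0.5]
 [-0.6 -1.5]
 [ 0.2 -1.6]]
chute [ 4.37351070e+02 -1.79263035e+02 -7.34438065e-03] [[-0.4  0.9]
 [-0.2  1.6]
 [-0.5 -1.5]
 [-2.6 -1.7]
 [ 0.7 -1.8]]
rest [ 3.77686581e+02  1.72206202e+02 -1.91048863e-02] [[-1.4 -0.1]
 [-0.2  0.7]
 [ 0.4  0.5]
 [ 0.5  0.2]
 [-0.3  0.1]
 [ 0.2 -1.3]
 [-1.9 -3.2]]
```

```bash
cat >ov.py <<'E'
from h import *
import json
def ringpts(c,ax):
    ax=np.array(ax)/np.linalg.norm(ax);u=np.cross(ax,[1,0,.1]);u/=np.linalg.norm(u);v=np.cross(ax,u)
    t=np.linspace(0,2*np.pi,60);return [c+r*(np.cos(t)[:,None]*u+np.sin(t)[:,None]*v)+o*ax for r,o in((16,0),(36,0),(26,10),(26,-10))]
def draw(n,im,x0,y0,w,h,s,P):
    o=cv2.resize(im[y0:y0+h,x0:x0+w],(w*s,h*s),interpolation=cv2.INTER_CUBIC)
    def line(p,L,col,z=None):
        q=proj(n,world(p,L)); q=((q-[x0,y0]+.5)*s).astype(int); cv2.polylines(o,[q],False,col,1)
    def base(p,a,b):
        line(p,[(a,b,12),(-a,b,12),(-a,-b,12),(a,-b,12),(a,b,12)],(255,0,0))
    base(P["chute"],37,62.5);base(P["stand"],40,35);base(P["rest"],25,102.5)
    ax=np.array([0,.743,.669])
    for k in range(3):
        for L in ringpts(np.array([0,-30,75])+ax*(10+20*k),ax)[: (4 if k in(0,2) else 0)]: line(P["chute"],L,(0,255,0) if k==2 else (255,255,0))
    for L in ringpts(np.array([0,0,105.]),[0,1,0]): line(P["stand"],L,(0,255,0))
    for sx in(-26,26):
        for sy in(-13,13): line(P["stand"],[(sx,sy,12),(sx,sy,115)],(0,0,255))
    line(P["rest"],[(0,106,90),(0,-100,90)],(0,255,0)); line(P["rest"],ringpts(np.array([0,30,90.]),[0,1,0])[0]*1,(0,0,0))
    return o
E
python3 - <<'E'
from ov import *
P=dict(chute=[437.4,-179.3,-.007],stand=[583.4,-277.5,.237],rest=[377.7,172.2,-.019])
t=np.load("top0.npy");s=np.load("side0.npy")
c=np.zeros((600,800,3),np.uint8)
c[:440,:400]=draw("top",t,275,165,100,110,4,P);c[:440,400:]=draw("side",s,270,145,100,110,4,P)
c[440:,:400]=draw("top",t,135,245,100,40,4,P);c[440:,400:]=draw("side",s,205,250,100,40,4,P)
cv2.imwrite("pics/o1.png",c)
E
```

```text
(no output)
```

View pics/o1.png

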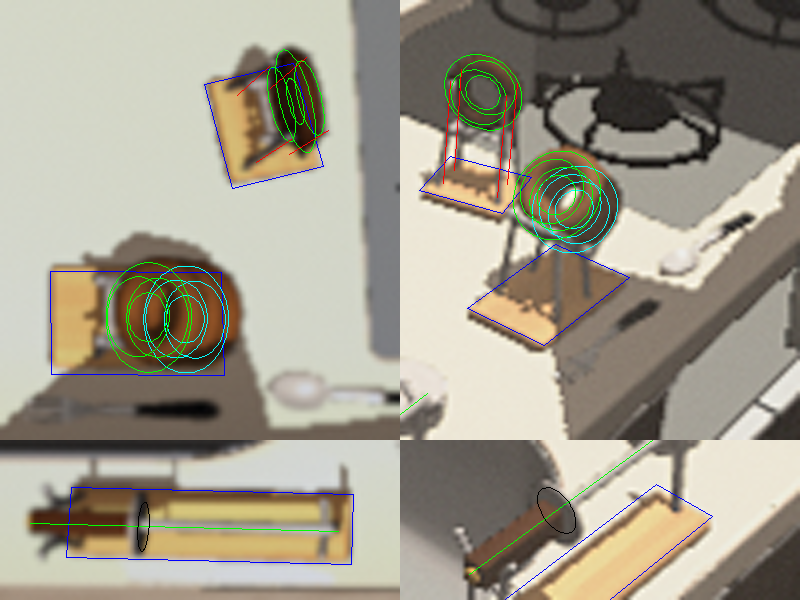

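Overlay: the stand and rest fit well. The chute rings show about 11 crop px further right and 7 px up in the top view. I'll refine the rings from their silhouettes.

```bash
cat >sil.py <<'E'
from h import *
th=np.linspace(0,2*np.pi,24,endpoint=False);D=np.c_[np.cos(th),np.sin(th)]
def torus(c,ax):
    ax=np.array(ax)/np.linalg.norm(ax);u=np.cross(ax,[1,0,.1]);u/=np.linalg.norm(u);v=np.cross(ax,u)
    a,b=np.meshgrid(np.linspace(0,2*np.pi,48),np.linspace(0,2*np.pi,16));a=a.ravel()[:,None];b=b.ravel()[:,None]
    return c+(26+10*np.cos(b))*(np.cos(a)*u+np.sin(a)*v)+10*np.sin(b)*ax
ax=np.array([0,.743,.669])
CH=np.vstack([torus(np.array([0,-30,75])+ax*(10+20*k),ax) for k in range(3)])
ST=torus(np.array([0,0,105.]),[0,1,0])
def supp(q): return (q@D.T).max(0)
def mask(im,box,lo=45,hi=125):
    h=cv2.cvtColor(im,cv2.COLOR_BGR2HSV);m=((h[...,0]<=16)&(h[...,1]>90)&(h[...,2]>20)&(h[...,2]<200)).astype(np.uint8)
    z=np.zeros_like(m);x0,y0,x1,y1=box;z[y0:y1,x0:x1]=m[y0:y1,x0:x1]
    z=cv2.morphologyEx(z,cv2.MORPH_OPEN,np.ones((3,3)))
    n,l,s,_=cv2.connectedComponentsWithStats(z);k=1+s[1:,4].argmax();return l==k
def msupp(m): 
    y,x=np.nonzero(m);return supp(np.c_[x,y])+.5*0+0.4
E
python3 - <<'E'
from sil import *
I={n:np.load(n+"0.npy") for n in("top","side")}
B={"ch":{"top":(300,225,340,260),"side":(297,178,330,210)},"st":{"top":(340,172,362,206),"side":(279,154,304,178)}}
vis=[]
for k,L,p0 in(("ch",CH,[440,-183,0,0]),("st",ST,[583,-277,.23,0])):
    M={n:mask(I[n],B[k][n]) for n in I}
    for n in I:
        y,x=np.nonzero(M[n]);print(k,n,M[n].sum(),x.min(),x.max(),y.min(),y.max())
        x0,y0,x1,y1=B[k][n];o=I[n].copy();o[M[n]]=o[M[n]]//2+np.uint8([0,127,0]);vis.append(cv2.resize(o[y0-5:y1+5,x0-5:x1+5],(200,200),interpolation=0))
    for cams in(("top","side"),("top",),("side",)):
        f=lambda p:np.concatenate([supp(proj(n,world(p[:3],L)+[0,0,p[3]]))-msupp(M[n]) for n in cams]+[[(p[3])/(3 if len(cams)>1 else .1)]])
        r=least_squares(f,p0,x_scale=[10,10,.1,5],loss="soft_l1");print(k,cams,r.x.round(3),np.abs(f(r.x)).mean().round(2))
cv2.imwrite("pics/m.png",np.hstack(vis))
E
```

```text
ch top 794 300 334 229 256
ch side 370 299 324 181 202
ch ('top', 'side') [ 4.36468e+02 -1.81616e+02  1.09000e-01  6.38900e+00] 1.61
ch ('top',) [ 4.40121e+02 -1.79762e+02  8.00000e-03  3.00000e-03] 2.33
ch ('side',) [ 4.41136e+02 -1.91823e+02  1.12000e-01 -1.00000e-03] 0.65
st top 203 343 354 178 201
st side 50 289 299 159 168
st ('top', 'side') [ 5.82581e+02 -2.78172e+02  3.70000e-02  3.43200e+00] 2.54
st ('top',) [ 5.83866e+02 -2.78205e+02  1.12000e-01 -2.00000e-03] 0.83
st ('side',) [ 5.93711e+02 -3.16634e+02 -1.20400e+00 -2.00000e-03] 3.06
```

View pics/m.png

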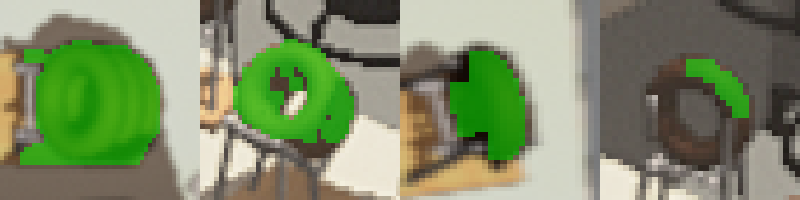

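```bash
python3 - <<'E'
from sil import *
ext=lambda q:np.r_[q.min(0),q.max(0)]
t=lambda l,u,r,b:np.array([275+l/4,165+u/4,275+r/4,165+b/4])-.4
s=lambda l,u,r,b:np.array([170+l/4,145+u/4,170+r/4,145+b/4])-.4
for k,L,p0,E in(("ch",CH,[440,-183,0,0],{"top":t(118,256,242,366),"side":s(518,147,622,246)}),("st",ST,[583,-277,.23,0],{"top":t(271,46,326,151),"side":s(448,53,523,128)})):
    for cams,wz in((("top","side"),3.),(("top","side"),.01),(("top",),.01),(("side",),.01)):
        f=lambda p:np.concatenate([ext(proj(n,world(p[:3],L)+[0,0,p[3]]))-E[n] for n in cams]+[[p[3]/wz,(p[2]-p0[2])*5]])
        r=least_squares(f,p0,x_scale=[10,10,.1,5]);print(k,cams,r.x.round(3),f(r.x).round(1))
E
```

```text
ch ('top', 'side') [ 4.40531e+02 -1.89055e+02  7.00000e-03 -7.29000e-01] [-0.4  0.4  0.8  0.3 -0.5 -0.5 -0.4  0.2 -0.2  0. ]
ch ('top', 'side') [ 4.40398e+02 -1.88780e+02  7.00000e-03 -0.00000e+00] [-0.5  0.4  0.7  0.4 -0.5 -0.6 -0.4  0.1 -0.   0. ]
ch ('top',) [ 441.538 -188.45     0.      -0.   ] [-0.6 -0.   0.6  0.  -0.   0. ]
ch ('side',) [ 4.38146e+02 -1.88445e+02  3.10000e-02 -0.00000e+00] [-0.  -0.3  0.   0.3 -0.   0.2]
st ('top', 'side') [ 5.84321e+02 -2.80119e+02  1.64000e-01  1.22000e-01] [ 0.2  0.3  0.2  0.2 -0.6 -0.4 -0.2  0.4  0.  -0.3]
st ('top', 'side') [ 5.84358e+02 -2.80172e+02  1.64000e-01  0.00000e+00] [ 0.2  0.3  0.2  0.2 -0.6 -0.3 -0.2  0.4  0.  -0.3]
st ('top',) [ 5.85067e+02 -2.79631e+02  1.72000e-01  0.00000e+00] [-0.1  0.1  0.1 -0.1  0.  -0.3]
st ('side',) [ 5.83442e+02 -2.81475e+02  1.83000e-01 -0.00000e+00] [-0.3 -0.4  0.3  0.3 -0.  -0.2]
```

```bash
cat >plan.py <<'E'
# usage: plan.py  "x y z psi n w" ...   (world mm, deg; n rows; opening %)
import sys,numpy as np,json
from h import get_obs,R
o=get_obs();p=o["ee_pos"].copy();m=R.from_rotvec(o["orientation"]).as_matrix();psi=np.degrees(np.arctan2(m[1,0],m[0,0]))
print("at",p.round(1),round(psi,2),"tilt",np.degrees(np.arccos(-m[2,2])).round(2),"t",o["t"],"F",o["ft_force"].round(1),"q",np.degrees(o["qpos"]).round(0),"w",round(o["width"],1))
rows=[]
for a in sys.argv[1:]:
    x,y,z,ps,n,w=map(float,a.split());n=int(n)
    d=(np.array([x,y,z])-p)/n;dp=(ps-psi)/n
    for i in range(n):
        c,s=np.cos(np.radians(psi)),np.sin(np.radians(psi))
        r=[round(float(v),2) for v in((c*d[0]+s*d[1])/10,(s*d[0]-c*d[1])/10,-d[2]/10)]+[round(float(-dp),1),w]
        rows.append(r)
        p=p+np.array([c*r[0]+s*r[1],s*r[0]-c*r[1],-r[2]])*10;psi-=r[3]
for i in range(0,len(rows),10): print(json.dumps(rows[i:i+10]))
print("end",p.round(1),round(psi,2))
E
python3 plan.py "450 -300 223 88.9 8 100" "480 0 200 88.9 6 100" "378 234 160 88.9 6 100"
```

```text
at [ 202.4 -591.3  222.7] 18.89 tilt 0.0 t 0.7 F [ 0.5 -0.9  0.3] q [-72.  24.  93.  -0.  62.  -1.] w 87.8
[[4.11, -2.44, -0.0, -8.8, 100.0], [4.43, -1.79, -0.0, -8.8, 100.0], [4.65, -1.09, -0.0, -8.8, 100.0], [4.77, -0.36, -0.0, -8.8, 100.0], [4.76, 0.37, -0.0, -8.8, 100.0], [4.65, 1.1, -0.0, -8.8, 100.0], [4.43, 1.79, -0.0, -8.8, 100.0], [4.1, 2.45, -0.0, -8.8, 100.0], [5.01, 0.44, 0.38, 0.1, 100.0], [5.01, 0.43, 0.38, 0.1, 100.0]]
[[5.01, 0.42, 0.38, 0.1, 100.0], [5.01, 0.41, 0.38, 0.1, 100.0], [5.01, 0.4, 0.38, 0.1, 100.0], [5.01, 0.4, 0.38, 0.1, 100.0], [3.86, -1.79, 0.66, -0.0, 100.0], [3.86, -1.79, 0.66, -0.0, 100.0], [3.86, -1.79, 0.66, -0.0, 100.0], [3.86, -1.79, 0.66, -0.0, 100.0], [3.86, -1.79, 0.66, -0.0, 100.0], [3.86, -1.79, 0.66, -0.0, 100.0]]
end [377.8 234.1 160.3] 88.69
```

>>> move_arm([
  [4.1,-2.4,0,-8.8,100],
  [4.4,-1.8,0,-8.8,100],
  [4.7,-1.1,0,-8.8,100],
  [4.8,-0.4,0,-8.8,100],
  [4.8,0.4,0,-8.8,100],
  [4.6,1.1,0,-8.8,100],
  [4.4,1.8,0,-8.8,100],
  [4.1,2.4,0,-8.8,100],
  [5,0.4,0.4,0,100],
  [5,0.4,0.4,0,100],
])

```text
t: 1.95
ee_pos: [459.3, -198.8, 214.7]
orientation: [2.235, 2.207, 0.0]
ft_force: [-0.0, 0.0, 0.7]
width: 87.9
grasp_force: 0.0
```

>>> move_arm([
  [5,0.4,0.4,0,100],
  [5,0.4,0.4,0,100],
  [5,0.4,0.4,0,100],
  [5,0.4,0.4,0,100],
  [3.9,-1.8,0.6,0,100],
  [3.9,-1.8,0.6,0,100],
  [3.9,-1.8,0.6,0,100],
  [3.9,-1.8,0.6,0,100],
  [3.9,-1.8,0.6,0,100],
  [3.9,-1.8,0.6,0,100],
])

```text
t: 3.2
ee_pos: [371.8, 236.2, 162.8]
orientation: [2.235, 2.208, 0.001]
ft_force: [0.1, 0.4, 0.4]
width: 87.4
grasp_force: 0.0
```

```bash
python3 plan.py "378 233 78 88.9 3 100" "378 233 78 88.9 4 0"
```

```text
at [371.8 236.2 162.8] 89.29 tilt 0.05 t 3.2 F [0.1 0.4 0.4] q [ 31.  14. 119.   0.  47.  32.] w 87.4
[[-0.1, 0.21, 2.83, 0.1, 100.0], [-0.1, 0.21, 2.83, 0.1, 100.0], [-0.1, 0.21, 2.83, 0.1, 100.0], [-0.0, -0.0, -0.0, 0.0, 0.0], [-0.0, -0.0, -0.0, 0.0, 0.0], [-0.0, -0.0, -0.0, 0.0, 0.0], [-0.0, -0.0, -0.0, 0.0, 0.0]]
end [378.1 233.1  77.9] 88.99
```

>>> move_arm([
  [-0.1,0.2,2.8,0.1,100],
  [-0.1,0.2,2.8,0.1,100],
  [-0.1,0.2,2.9,0.1,100],
  [0,0,0,0,60],
  [0,0,0,0,0],
  [0,0,0,0,0],
  [0,0,0,0,0],
])

```text
t: 4.08
ee_pos: [378.7, 232.1, 78.5]
orientation: [2.241, 2.202, 0.003]
ft_force: [0.7, 0.1, -0.5]
width: 51.2
grasp_force: 0.0
```

```bash
python3 plan.py; python3 - <<'E'
from h import *
print(get_obs()["grasp_force"])
c=np.zeros((600,800,3),np.uint8)
t=optics.get_image("top");s=optics.get_image("side")
c[:,:400]=cv2.resize(t[235:295,140:180],(400,600),interpolation=2);c[:,400:]=cv2.resize(s[225:315,205:265],(400,600),interpolation=2)
cv2.imwrite("pics/g1.png",c)
E
```

```text
at [378.7 232.1  78.5] 88.99 tilt 0.1 t 4.075 F [ 0.7  0.1 -0.5] q [ 30.  24. 121.   0.  35.  31.] w 51.2
end [378.7 232.1  78.5] 88.99
0.0
```

View pics/g1.png

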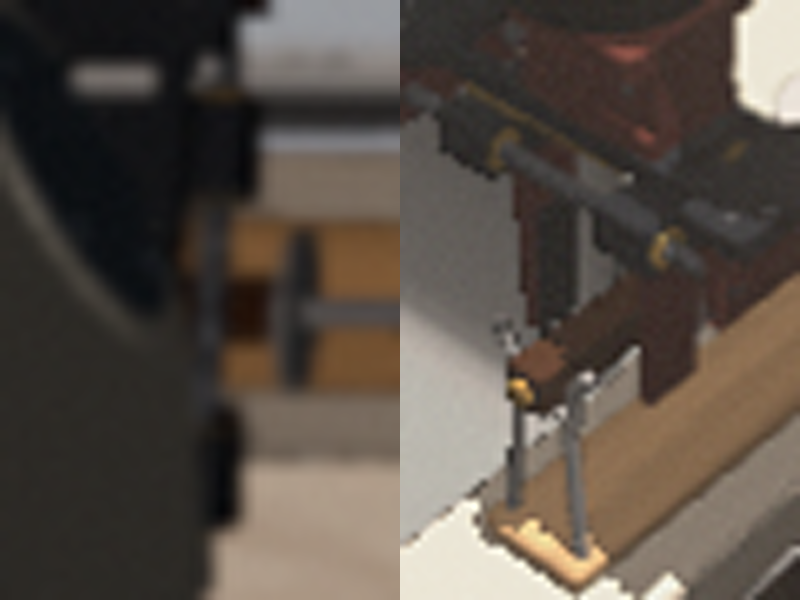

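The fingers straddle the handle between the guard (crop 300,300) and the square fork and are still closing.

>>> move_arm([
  [0,0,0,0,0],
  [0,0,0,0,0],
  [0,0,0,0,0],
  [0,0,0,0,0],
  [0,0,0,0,0],
  [0,0,0,0,0],
])

```text
t: 4.92
ee_pos: [378.2, 231.8, 77.7]
orientation: [-2.241, -2.202, 0.0]
ft_force: [-0.4, -0.8, 1.8]
width: 17.8
grasp_force: 30.0
```

>>> move_arm([
  [0,0,-0.3,0,0],
  [-1,0,0,0,0],
  [-1,0,0,0,0],
  [-1,0,0,0,0],
  [0,0,0.4,0,0],
  [0,0,0.4,0,0],
  [0,0,0.4,0,0],
  [0,0,0.3,0,0],
  [0,0,0.2,0,0],
  [0,0,0,0,0],
])

```text
t: 6.18
ee_pos: [377.5, 201.8, 63.5]
orientation: [-2.241, -2.202, 0.001]
ft_force: [-1.8, -0.7, 0.5]
width: 17.9
grasp_force: 30.0
```

>>> move_arm([
  [0,0,-2,0,0],
  [0,0,-3,0,0],
  [0,0,-4,0,0],
  [0,0,-4,0,0],
  [0,0,0,0,0],
])

```text
t: 6.8
ee_pos: [380.0, 203.1, 196.5]
orientation: [2.239, 2.201, 0.012]
ft_force: [0.5, 0.6, -1.6]
width: 17.9
grasp_force: 30.0
```

```bash
python3 plan.py; python3 - <<'E'
from h import *
c=np.zeros((600,800,3),np.uint8)
t=optics.get_image("top");s=optics.get_image("side")
np.save("t1.npy",t);np.save("s1.npy",s)
c[:300]=cv2.resize(t[235:280,140:260],(800,300),interpolation=2);c[300:]=cv2.resize(s[190:250,205:365],(800,300),interpolation=2)
cv2.imwrite("pics/g2.png",c)
E
```

```text
at [380.  203.1 196.5] 89.02 tilt 0.45 t 6.8 F [ 0.5  0.6 -1.6] q [ 27.  10. 118.   0.  51.  28.] w 17.9
end [380.  203.1 196.5] 89.02
```

View pics/g2.png

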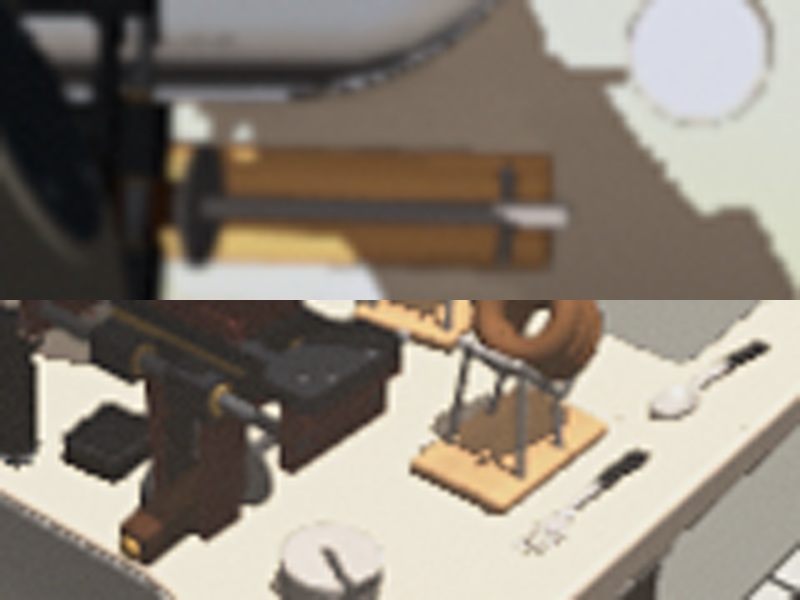

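The skewer is held: guard at top crop (205,205), tip (566,217), and the handle's end button in the side crop (133,545). Next I work out its pitch.

```bash
python3 - <<'E'
from h import *
obs=[("top",(140+566/6.667-.4,235+217/6.667-.4),130),("top",(140+206/6.667-.4,235+207/6.667-.4),-1.5),("side",(205+133/5-.4,190+245/5-.4),-76)]
tcp=np.array([380,203.1,196.5])
def P(p,x):
    h,th=p[3],p[4];return p[:3]+x*np.array([np.cos(h)*np.cos(th),np.sin(h)*np.cos(th),np.sin(th)])
f=lambda p:np.concatenate([proj(n,[P(p,x)])[0]-px for n,px,x in obs]+[[(p[0]-tcp[0])/4, (P(p,-29)-tcp-[0,0,13])[2]/3]])
for th0 in(0,.2):
    r=least_squares(f,[380,174,212,-1.59,th0],x_scale=[10,10,10,.1,.1]);p=r.x
    print(p[:3].round(1),np.degrees(p[3:]).round(1),f(p).round(1))
E
```

```text
[381.  169.9 218.7] [-90.6  14.4] [ 0.1 -0.   0.4  0.3 -0.4  0.5  0.3  0.6]
[381.  169.9 218.7] [-90.6  14.4] [ 0.1 -0.   0.4  0.3 -0.4  0.5  0.3  0.6]
```

```bash
python3 plan.py "420 0 205 19 7 0" "420 -200 205 -41 6 0" "440 -430 205 -90 6 0" "440 -430 130 -90 4 0"
```

```text
at [377.8 201.9 193.6] 89.01 tilt 0.08 t 6.9 F [-0.1  0.2 -2.1] q [ 27.  10. 119.   0.  51.  28.] w 17.7
[[-2.87, 0.65, -0.16, 10.0, 0.0], [-2.72, 1.14, -0.16, 10.0, 0.0], [-2.48, 1.6, -0.16, 10.0, 0.0], [-2.16, 2.0, -0.16, 10.0, 0.0], [-1.78, 2.35, -0.16, 10.0, 0.0], [-1.35, 2.62, -0.16, 10.0, 0.0], [-0.87, 2.82, -0.16, 10.0, 0.0], [-1.09, 3.15, -0.0, 10.0, 0.0], [-0.52, 3.29, -0.0, 10.0, 0.0], [0.06, 3.33, -0.0, 10.0, 0.0]]
[[0.63, 3.27, -0.0, 10.0, 0.0], [1.19, 3.11, -0.0, 10.0, 0.0], [1.72, 2.86, -0.0, 10.0, 0.0], [2.77, 2.68, -0.0, 8.2, 0.0], [3.12, 2.25, -0.0, 8.2, 0.0], [3.41, 1.79, -0.0, 8.2, 0.0], [3.63, 1.28, -0.0, 8.2, 0.0], [3.77, 0.75, -0.0, 8.2, 0.0], [3.84, 0.2, -0.0, 8.2, 0.0], [0.0, 0.0, 1.87, -0.0, 0.0]]
[[0.0, 0.0, 1.87, -0.0, 0.0], [0.0, 0.0, 1.87, -0.0, 0.0], [0.0, 0.0, 1.87, -0.0, 0.0]]
end [ 440. -430.  130.] -90.19
```

>>> move_arm([
  [-2.9,0.7,-0.2,10,0],
  [-2.7,1.1,-0.2,10,0],
  [-2.5,1.6,-0.2,10,0],
  [-2.2,2,-0.2,10,0],
  [-1.8,2.3,-0.2,10,0],
  [-1.3,2.6,-0.1,10,0],
  [-0.9,2.8,-0.1,10,0],
  [-1.1,3.2,0,10,0],
  [-0.5,3.3,0,10,0],
  [0.1,3.3,0,10,0],
])

```text
t: 8.15
ee_pos: [418.8, -101.1, 203.9]
orientation: [-3.126, 0.31, 0.004]
ft_force: [0.5, 0.4, -1.6]
width: 17.5
grasp_force: 30.0
```

>>> move_arm([
  [0.6,3.3,0,10,0],
  [1.2,3.1,0,10,0],
  [1.7,2.9,0,10,0],
  [2.8,2.7,0,8.2,0],
  [3.1,2.2,0,8.2,0],
  [3.4,1.8,0,8.2,0],
  [3.6,1.3,0,8.2,0],
  [3.8,0.8,0,8.2,0],
  [3.8,0.2,0,8.2,0],
  [0,0,0,0,0],
])

```text
t: 9.4
ee_pos: [438.0, -432.0, 203.1]
orientation: [2.215, -2.228, -0.003]
ft_force: [0.4, 0.1, -1.4]
width: 18.3
grasp_force: 30.0
```

```bash
python3 plan.py "440 -432 95 -90 5 0"
```

```text
at [ 438.  -432.   203.1] -90.35 tilt 0.13 t 9.4 F [ 0.4  0.1 -1.4] q [-46.  25.  95.  -0.  60. 135.] w 18.3
[[-0.0, -0.04, 2.16, -0.1, 0.0], [-0.0, -0.04, 2.16, -0.1, 0.0], [-0.0, -0.04, 2.16, -0.1, 0.0], [-0.0, -0.04, 2.16, -0.1, 0.0], [-0.0, -0.04, 2.16, -0.1, 0.0]]
end [ 440.  -432.    95.1] -89.85
```

>>> move_arm([
  [0,0,2.2,0,0],
  [0,0,2.2,0,0],
  [0,0,2.2,0,0],
  [0,0,2.2,0,0],
  [0,0,1.2,0,0],
  [0,0,0,0,0],
])

```text
t: 10.15
ee_pos: [437.8, -429.2, 104.2]
orientation: [-2.219, 2.224, 0.005]
ft_force: [0.2, 0.6, -1.3]
width: 17.9
grasp_force: 30.0
```

```bash
python3 plan.py; python3 - <<'E'
from h import *
c=np.zeros((600,800,3),np.uint8)
t=optics.get_image("top");s=optics.get_image("side")
np.save("t2.npy",t);np.save("s2.npy",s)
c[:300]=cv2.resize(t[220:265,290:410],(800,300),interpolation=2);c[300:]=cv2.resize(s[150:225,260:460],(800,300),interpolation=2)
cv2.imwrite("pics/g3.png",c)
E
```

```text
at [ 437.8 -429.2  104.2] -90.15 tilt 0.18 t 10.15 F [ 0.2  0.6 -1.3] q [-46.  32.  99.   0.  49. 135.] w 17.9
end [ 437.8 -429.2  104.2] -90.15
```

View pics/g3.png

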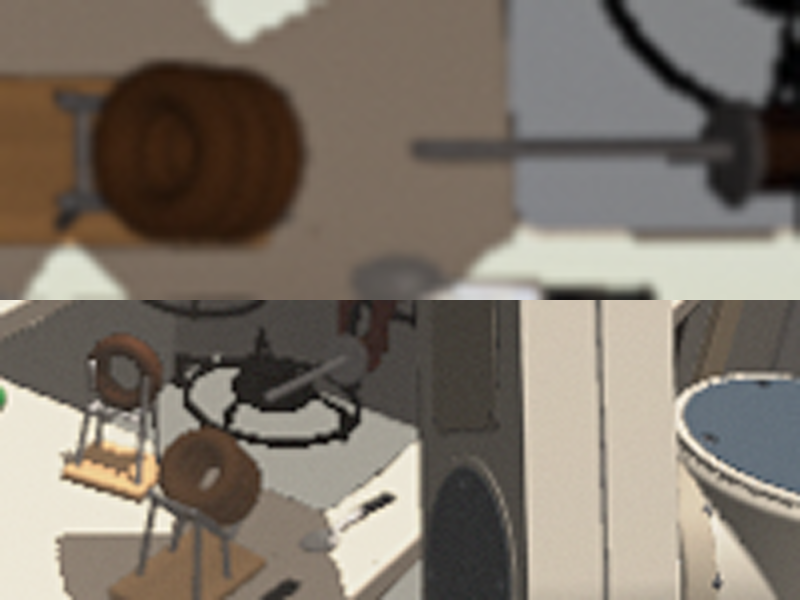

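```bash
python3 - <<'E'
from h import *
obs=[("top",(351.4,242.1),130),("top",(290+728/6.667-.4,220+152/6.667-.4),-1),("side",(326.6,174.1),130),("side",(346.6,164.6),-1)]
tcp=np.array([437.8,-429.2,104.2])
def P(p,x):
    h,th=p[3],p[4];return p[:3]+x*np.array([np.cos(h)*np.cos(th),np.sin(h)*np.cos(th),np.sin(th)])
for wz in(3,100):
    f=lambda p:np.concatenate([proj(n,[P(p,x)])[0]-px for n,px,x in obs]+[[(p[0]-tcp[0])/4, (P(p,-32)-tcp-[0,0,13])[2]/wz]])
    p=least_squares(f,[438,-396,118,1.57,.1],x_scale=[10,10,10,.1,.1]).x
    print((p[:3]-tcp).round(1),np.degrees(p[3:]).round(1),P(p,130).round(1),f(p).round(1))
E
```

```text
[ 0.2 28.2 16.4] [89.4  6.5] [ 439.3 -271.9  135.4] [ 0.2  0.4  0.5  0.8 -0.7 -0.  -1.2 -0.   0.  -0.1]
[ 0.2 28.1 16.1] [89.4  6.6] [ 439.3 -272.   135.3] [ 0.2  0.4  0.5  0.8 -0.6 -0.  -1.2  0.   0.1 -0. ]
```

```bash
python3 - <<'E'
from h import *
f=lambda p:np.concatenate([proj("top",[p])[0]-[408.3,209.3],proj("side",[p])[0]-[328.75,173]])
p=least_squares(f,[500,-450,20]).x;print(p,f(p))
for z in(10,30): print(back("top",(635/1.5625,372/1.5625),z),back("top",(593/1.5625,330/1.5625),z))
E
python3 plan.py "441 -405 60 -90.0 6 0"
```

```text
[ 540.42014387 -477.56437052   18.72960844] [ 0.31780511  0.50391434 -0.78845512 -0.01277238]
[ 457.72648988 -468.55558516   10.        ] [ 537.48070851 -393.15754996   10.        ]
[ 456.54297117 -460.12305073   30.        ] [ 534.78529192 -386.15433339   30.        ]
at [ 438.7 -430.3  105.9] -90.17 tilt 0.01 t 10.25 F [-1.1 -0.4 -1.6] q [-46.  32.  99.   0.  49. 135.] w 18.1
[[-0.42, -0.04, 0.77, -0.0, 0.0], [-0.42, -0.04, 0.77, -0.0, 0.0], [-0.42, -0.04, 0.77, -0.0, 0.0], [-0.42, -0.04, 0.77, -0.0, 0.0], [-0.42, -0.04, 0.77, -0.0, 0.0], [-0.42, -0.04, 0.77, -0.0, 0.0]]
end [ 441.2 -405.1   59.7] -90.17
```

>>> move_arm([
  [-0.5,-0.1,1.5,-0.7,0],
  [-0.5,0,1.5,0,0],
  [-0.5,0,1.5,0,0],
  [-0.5,0,1.4,0,0],
  [0,0,0,0,0],
  [0,0,0,0,0],
])

```text
t: 11.0
ee_pos: [439.5, -410.5, 46.7]
orientation: [-2.231, 2.212, 0.0]
ft_force: [-0.3, -0.0, -1.1]
width: 18.0
grasp_force: 30.0
```

```bash
python3 plan.py "440 -351 53.3 -89.4 7 0"
```

```text
at [ 439.5 -410.5   46.7] -89.5 tilt 0.01 t 11.0 F [-0.3 -0.  -1.1] q [-44.  36. 102.   0.  42. 135.] w 18.0
[[-0.85, -0.01, -0.09, -0.0, 0.0], [-0.85, -0.01, -0.09, -0.0, 0.0], [-0.85, -0.01, -0.09, -0.0, 0.0], [-0.85, -0.01, -0.09, -0.0, 0.0], [-0.85, -0.01, -0.09, -0.0, 0.0], [-0.85, -0.01, -0.09, -0.0, 0.0], [-0.85, -0.01, -0.09, -0.0, 0.0]]
end [ 439.7 -351.    53. ] -89.5
```

>>> move_arm([
  [-0.8,0,-0.1,0,0],
  [-0.8,0,-0.1,0,0],
  [-0.8,0,-0.1,0,0],
  [-0.8,0,-0.1,0,0],
  [-0.8,0,-0.1,0,0],
  [-0.8,0,-0.1,0,0],
  [-0.8,0,0,0,0],
  [0,0,0,0,0],
])

```text
t: 12.0
ee_pos: [439.0, -353.9, 52.9]
orientation: [-2.231, 2.211, 0.0]
ft_force: [0.1, -1.5, 0.6]
width: 17.9
grasp_force: 30.0
```

```bash
python3 plan.py; python3 - <<'E'
from h import *
t=optics.get_image("top");s=optics.get_image("side");np.save("t3.npy",t);np.save("s3.npy",s)
t2=np.load("t2.npy");s2=np.load("s2.npy")
for a,b,(x0,y0,x1,y1) in((t,t2,(300,226,340,260)),(s,s2,(295,178,330,215))):
    d=cv2.absdiff(a,b).sum(2)[y0:y1,x0:x1]>90;y,x=np.nonzero(d);print(d.sum(),(x.min()+x0,x.max()+x0,y.min()+y0,y.max()+y0) if d.any() else 0)
E
```

```text
at [ 439.  -353.9   52.9] -89.48 tilt 0.01 t 12.0 F [ 0.1 -1.5  0.6] q [-40.  33. 106.   0.  40. 139.] w 17.9
end [ 439.  -353.9   52.9] -89.48
25 (np.int64(300), np.int64(308), np.int64(254), np.int64(259))
115 (np.int64(295), np.int64(329), np.int64(181), np.int64(208))
```

```bash
python3 - <<'E'
from h import *
s=np.load("s3.npy").astype(int);s2=np.load("s2.npy").astype(int)
print("before\n",s2[186:204,303:322].sum(2)//3);print("after\n",s[186:204,303:322].sum(2)//3)
E
```

```text
before
 [[ 63  66  62  63  57  58  57  60  54  56  59  65  66  70  72  67  86 140
  161]
 [ 67  68  63  59  55  57  57  55  52  52  55  58  63  70  73  67  60  83
  135]
 [ 70  66  62  56  55  59  57  57  55  55  54  58  61  66  69  69  65  59
   80]
 [ 68  66  59  59  61  63  57  57  57  54  50  53  56  65  67  72  68  62
   59]
 [ 68  65  65  62  63  61  59  60  58  57  54  55  58  64  69  68  65  61
   65]
 [ 68  63  63  65  62  58  58  62  57  55  54  57  55  63  69  67  64  64
   62]
 [ 68  66  64  67  61  59  62  59  67  93 115  98  55  68  67  70  66  63
   60]
 [ 70  71  65  64  62  61  63  59  89 124 124 101  58  67  68  65  63  59
   59]
 [ 73  68  69  66  67  65  62  72 110 131 115  77  62  67  69  64  61  62
   63]
 [ 72  72  71  68  67  64  66  92 124 120  94  61  68  65  65  64  60  62
   67]
 [ 76  72  72  70  70  66  76  99 112  97  69  67  67  67  60  60  58  57
   62]
 [ 69  72  73  72  67  69  69  82  82  68  65  67  67  63  61  59  57  58
   58]
 [ 70  69  69  70  70  69  67  65  68  68  65  66  64  63  60  57  59  60
   58]
 [ 59  64  70  69  68  68  67  69  66  
[... 1132 characters left out ...]
  92 126 121  91  65  64  66  67  66  58  60
   64]
 [ 74  69  70  71  70  65  74  96 113  95  68  64  68  64  65  63  55  58
   64]
 [ 71  74  72  71  69  71  75  77  78  74  69  71  66  62  65  56  53  61
   61]
 [ 67  71  73  69  69  72  72  71  69  67  69  66  63  60  61  53  59  60
   59]
 [ 59  67  67  70  71  65  68  68  68  65  64  64  59  58  57  62  62  59
   55]
 [ 96  81  65  65  64  69  67  66  64  60  61  57  59  56  59  56  57  57
   58]
 [ 91  96  95  78  64  60  60  60  58  56  56  57  60  58  61  60  59  59
   58]
 [ 79  82  90  92  95 105  77  59  57  58  61  59  57  58  56  58  57  60
   55]
 [ 74  72  76  73  82  93  79  73  66  56  57  57  55  59  59  58  55  53
   65]]
```

>>> move_arm([
  [0,0,-0.4,0,0],
  [0.2,0,-0.4,0,0],
  [0.3,0,-0.4,0,0],
  [0.35,0,-0.4,0,0],
  [0.35,0,-0.4,0,0],
  [0.35,0,-0.4,0,0],
  [0.35,0,-0.4,0,0],
  [0,0,0,0,0],
])

```text
t: 13.1
ee_pos: [439.3, -373.9, 81.1]
orientation: [-2.231, 2.212, -0.001]
ft_force: [-0.6, -0.3, -1.5]
width: 17.9
grasp_force: 30.0
```

```bash
cat >snap.py <<'E'
import sys
from h import *
t=optics.get_image("top");s=optics.get_image("side");np.save(f"t{sys.argv[1]}.npy",t);np.save(f"s{sys.argv[1]}.npy",s)
o=get_obs();print(o["t"],o["ee_pos"].round(1),o["ft_force"].round(1))
for n in("top","side"):
  for l in("ring_low","ring_upright"):
    for d in spotter.regions_of(n,l):
        y,x=np.nonzero(d["region"]);print(n,l,np.round(d["point"],1),round(d["conf"],2),x.min(),x.max(),y.min(),y.max(),len(x))
E
python3 snap.py 4
```

```text
13.2 [ 439.  -373.4   80.7] [ 0.9 -0.8 -0.3]
top ring_low [331.9 244. ] 0.71 326 340 230 258 235
top ring_upright [349.5 190.1] 0.81 343 356 177 201 275
side ring_low [324.7 189.6] 0.56 309 327 181 197 90
side ring_low [290.7 191.2] 0.54 277 299 176 199 283
side ring_upright [292.6 165.9] 0.55 283 301 157 177 287
```

>>> move_arm([
  [0.35,0,-0.4,0,0],
  [0.35,0,-0.4,0,0],
  [0.35,0,-0.4,0,0],
  [0.35,0,-0.4,0,0],
  [0.35,0,-0.4,0,0],
  [0.35,0,-0.4,0,0],
  [0.35,0,-0.4,0,0],
  [0.35,0,-0.4,0,0],
  [0.35,0,-0.4,0,0],
  [0,0,0,0,0],
])

```text
t: 14.65
ee_pos: [439.6, -405.4, 117.1]
orientation: [2.231, -2.212, 0.001]
ft_force: [0.1, 0.1, -1.5]
width: 17.4
grasp_force: 30.0
```

```bash
python3 snap.py 5
```

```text
14.75 [ 439.3 -404.9  116.6] [ 0.3 -0.6 -0.6]
top ring_low [344.3 241. ] 0.8 340 352 229 256 294
top ring_upright [347.7 187.8] 0.65 343 356 177 202 280
top ring_upright [313.6 246.2] 0.61 307 330 231 256 376
side ring_low [328.  177.5] 0.81 315 334 168 188 287
side ring_upright [292.2 165. ] 0.47 282 300 158 177 268
```

```bash
cat >rfit.py <<'E'
from sil import *
ext=lambda q:np.r_[q.min(0),q.max(0)]
def rfit(et,es,c0,tilt0=0.2,yaw=0.0,fix=False):
    E={"top":np.array(et)+[-.5,-.5,.5,.5],"side":np.array(es)+[-.5,-.5,.5,.5]}
    def f(p):
        T=torus(p[:3],[-np.sin(yaw)*np.cos(p[3]),np.cos(yaw)*np.cos(p[3]),np.sin(p[3])])
        return np.concatenate([ext(proj(n,T))-E[n] for n in E]+[[(p[3]-tilt0)*(2 if not fix else 50)]])
    r=least_squares(f,[*c0,tilt0],x_scale=[10,10,10,.2],loss="soft_l1");return r.x.round(2),f(r.x).round(1)
E
python3 - <<'E'
from rfit import *
print(rfit((340,229,352,256),(315,168,334,188),[440,-255,125]))
print(rfit((343,177,356,201),(282,157,301,177),[584,-280,105],0,.22))
t=np.load("t5.npy").astype(int)
for r in(236,242,248): print(r,t[r,300:362].sum(1)//3)
print(np.load("t3.npy").astype(int)[242,300:362].sum(1)//3)
E
```

```text
(array([ 4.3901e+02, -2.5989e+02,  1.2568e+02,  1.0000e-02]), array([ 0.2,  0.4,  0.3,  0.3, -0.7, -0.1, -0.6,  0.1, -0.4]))
(array([ 584.03, -280.79,  106.27,    0.  ]), array([-0. ,  0.1,  0.6,  0.9, -0.5,  0.7, -1. , -0.9,  0. ]))
236 [ 62  62  69  65  64  62  62  63  55  35  28  32  32  32  30  29  28  24
  23  21  23  23  27  30  34  35  34  34  33  32  33  34  35  51  80 104
 110 111 108  92  53  25  21  20  21  25  29  33  33  32  37  57  90 107
 112 110 110 111 111 111 109 110]
242 [ 76  70  81  77  80  80  73  50  32  30  37  38  38  35  33  35  37  38
  38  54  77  82  80  65  36  28  35  38  38  36  33  32  37  37  35  51
  83 105  99  70  35  29  36  38  33  29  30  36  37  38  36  42  59  75
  79  78  77  77  77  78  77  76]
248 [ 64  63  75  73  74  73  74  68  46  30  30  32  33  32  30  30  27  29
  28  28  26  28  28  28  33  35  36  36  35  33  33  34  35  36  53  84
 107 113 108  84  39  20  22  21  21  27  31  33  33  33  41  69  99 109
 109 110 110 111 111 111 110 112]
[79 74 82 59 34 34 37 39 40 39 35 36 38 40 37 35 38 37 34 28 31 36 38 40
 37 37 36 38 40 39 33 36 38 38 37 51 74 83 85 86 86 85 85 86 85 86 86 85
 85 86 85 85 86 87 86 86 86 86 86 86 87 83]
```

>>> move_arm([
  [0.3,0,-0.8,0,0],
  [0.8,0,-1.2,0,0],
  [1.3,0,-1,0,0],
  [1.8,0,-0.6,0,0],
  [2.3,0,-0.2,0,0],
  [2.8,0,0,0,0],
  [3.3,0,0,0,0],
  [3.8,0,0,0,0],
  [0,0,0,0,0],
  [0,0,0,0,0],
])

```text
t: 16.2
ee_pos: [440.2, -568.9, 154.3]
orientation: [-2.23, 2.212, 0.002]
ft_force: [0.1, 0.4, -1.5]
width: 17.8
grasp_force: 30.0
```

```bash
python3 snap.py 6
```

```text
16.3 [ 440.6 -568.1  154.5] [-0.1  0.1 -2.2]
top ring_low [414.7 241.3] 0.73 402 424 227 254 453
top ring_low [296.3 266.8] 0.41 285 328 264 270 105
top ring_upright [350.2 186.1] 0.56 343 356 177 201 258
side ring_low [349.1 153.7] 0.73 340 359 141 160 261
side ring_upright [291.1 165.9] 0.8 282 301 158 178 287
```

```bash
python3 - <<'E'
from rfit import *
print(rfit((402,227,424,254),(340,141,359,160),[440,-430,165],0))
t=np.load("t6.npy").astype(int)
for r in(232,240,241,242,243,248): print(r,t[r,385:460].sum(1)//3)
s=np.load("s6.npy");s5=np.load("s0.npy") if 0 else np.load("side0.npy")
print(proj("side",[[440,-540,171],[440,-411,186],[440,-411,175]]),proj("top",[[440,-540,171],[440,-411,186]]))
E
```

```text
(array([ 4.4146e+02, -4.1829e+02,  1.6715e+02,  2.8000e-01]), array([ 0.3, -0.1,  0.1,  0.9, -0.6, -0.4, -0.6,  0.6,  0.6]))
232 [129 129 128 114  76  34  16   8  21  59  95 110 122 126 128 129 129 124
  99  50  21  19  19  20  18  19  17  17  18  20  21  22  25  27  28  30
  33  38  21  11  40  84 116 125 127 126 125 125 125 125 125 126 125 126
 125 125 124 124 125 125 124 124 125 124 125 123 123 123 123 124 124 123
 121 107  86]
240 [127 127 127 127 128 127 127 127 128 128 128 128 127 128 125 101  47  16
  20  26  30  33  35  51  92 113 102  81  75  77  76  65  39  25  25  30
  32  35  35  32  45  70  74  73  74  74  74  72  74  74  75  73  73  72
  72  72  71  72  72  72  72  72  70  71  71  71  71  70  71  70  69  66
  66  68  67]
241 [128 128 128 128 127 127 128 128 127 128 126 128 127 127 127 111  70  29
  20  27  30  33  34  53  96 120 108  81  72  73  74  65  39  23  25  30
  32  35  36  34  45  69  75  75  75  75  74  74  74  73  74  73  74  73
  73  72  74  74  74  73  73  74  73  73  74  73  74  75  74  74  75  70
  61  61  61]
242 [128 127 129 128 127 128 128 127 127 127 
[... 331 characters left out ...]
25  99  42
  16  23  29  30  33  43  78 111 125 124 123 121 122 110  66  30  24  29
  32  34  33  33  61 112 124 124 122 123 121 122 122 122 122 121 122 122
 122 123 122 122 123 121 121 122 121 122 122 121 122 123 123 123 119  96
  47  28  27]
248 [128 128 128 127 127 128 127 128 127 126 128 127 126 127 127 128 127 110
  73  38  21  21  24  23  22  17  21  31  36  33  25  22  23  24  28  29
  30  30  49  95 122 127 125 125 125 125 125 125 125 124 126 126 125 125
 124 124 124 124 124 124 125 124 125 125 124 124 124 124 122 124 124 123
 122 111  84]
[[365.57879766 139.10827329]
 [348.90648144 146.40194072]
 [348.44279942 149.3339421 ]] [[461.03189515 241.09623172]
 [413.28406767 241.05087581]]
```

>>> move_arm([
  [0.8,0,-0.4,0,0],
  [1.6,0,-0.6,0,0],
  [2.4,0,-0.6,0,0],
  [3.2,0,-0.4,0,0],
  [-6,0,0,0,0],
  [-5.2,0,0,0,0],
  [-4.2,0,0,0,0],
  [-3.2,0,0,0,0],
  [-2.2,0,0,0,0],
  [-1.2,0,0,0,0],
])

```text
t: 17.75
ee_pos: [439.8, -428.5, 175.1]
orientation: [2.232, -2.211, 0.001]
ft_force: [-0.6, -0.7, -1.2]
width: 17.5
grasp_force: 30.0
```

>>> move_arm([
  [-0.4,0,0,0,0],
  [0,0,0,0,0],
])

```text
t: 18.0
ee_pos: [439.7, -425.5, 174.8]
orientation: [2.231, -2.212, 0.001]
ft_force: [-0.9, -1.5, -0.0]
width: 18.0
grasp_force: 30.0
```

```bash
python3 snap.py 7; python3 - <<'E'
from h import *
t=np.load("t7.npy").astype(int)
for r in(240,241,248): print(r,t[r,340:425].sum(1)//3)
E
```

```text
18.1 [ 439.6 -425.7  174.7] [-0.3 -0.4 -1.7]
top ring_low [380.2 242.2] 0.79 369 392 229 254 407
top ring_upright [349.8 187.9] 0.56 343 356 177 202 266
side ring_low [289.2 188.4] 0.63 276 301 175 199 345
side ring_low [342.1 151.4] 0.55 327 348 145 165 281
side ring_upright [289.6 166.3] 0.55 282 300 157 177 263
240 [109 108 108 108 107 109 108 108 108 107 108 108 108 107 108 105  91  73
  69  71  71  71  72  71  71  70  72  79  81  75  69  69  69  69  70  70
  68  67  57  42  28  25  28  32  35  38  37  35  33  37  54  63  64  64
  64  63  64  64  64  64  65  66  65  65  67  66  67  69  65  51  35  31
  44  58  46  25  18  19  20  18  18  19  19  19  31]
241 [108 108 108 107 110 109 109 108 108 108 108 109 108 108 108 105  92  75
  70  74  75  74  73  74  73  74  73  74  76  77  75  73  72  73  71  72
  70  67  63  49  33  24  27  28  32  35  38  36  35  36  48  59  66  67
  65  67  65  66  66  67  68  66  68  66  63  60  60  61  58  46  33  31
  43  57  45  26  18  19  19  19  19  17  17  21  27]
248 [108 108 107 109 107 108 108 107 107 108 107 107 109 108 107 108 108 107
 108 107 108 107 108 108 108 107 104 117 128 130 131 131 131 131 120  90
  53  28  21  24  21  21  19  15  15  19  22  26  29  30  30  34  70 119
 131 130 128 129 128 130 128 129 128 129 129 126 109  75  49  46  47  58
  85 108 103  95  93  91  94  94  85  40   7   6  11]
```

>>> move_arm([
  [0.8,0,0,0,0],
  [1.6,0,0,0,0],
  [2.4,0,0,0,0],
  [3.2,0,0,0,0],
  [4,0,0,0,0],
  [-6,0,0,0,0],
  [-4.8,0,0,0,0],
  [-3.4,0,0,0,0],
  [-2,0,0,0,0],
  [-0.8,0,0,0,0],
])

```text
t: 19.55
ee_pos: [439.4, -375.0, 174.9]
orientation: [2.232, -2.211, 0.001]
ft_force: [0.1, -0.5, -1.6]
width: 17.9
grasp_force: 30.0
```

>>> move_arm([
  [0,0,0,0,0],
  [0,0,0,0,0],
])

```text
t: 19.8
ee_pos: [439.3, -376.0, 174.8]
orientation: [2.23, -2.212, 0.001]
ft_force: [-0.1, 0.7, -1.7]
width: 17.8
grasp_force: 30.0
```

```bash
python3 snap.py 8; python3 plan.py; python3 - <<'E'
from h import *
t=np.load("t8.npy").astype(int)
for r in(240,242,248): print(r,t[r,325:415].sum(1)//3)
# side crop rows: save for later viewing
c=np.zeros((600,800,3),np.uint8)
c[:300]=cv2.resize(np.load("t8.npy")[220:265,300:420],(800,300),interpolation=2);c[300:]=cv2.resize(np.load("s8.npy")[130:205,280:380],(400,300),interpolation=2).repeat(2,1)[:, :800]
cv2.imwrite("pics/g4.png",c)
E
```

```text
19.9 [ 439.1 -375.8  174.6] [-0.2 -0.5 -1.7]
top ring_low [374.7 238.3] 0.88 367 384 228 254 314
top ring_upright [348.7 189.5] 0.71 343 356 178 201 249
top ring_upright [321.5 243.6] 0.27 307 332 230 255 460
side ring_low [336.6 161.5] 0.54 330 343 147 167 172
side ring_upright [291.1 163.4] 0.61 284 301 158 176 236
at [ 439.  -375.2  174.6] -89.53 tilt 0.0 t 20.1 F [-0.4 -0.5 -0.4] q [-42.  24. 102.  -0.  55. 138.] w 17.2
end [ 439.  -375.2  174.6] -89.53
240 [32 36 37 37 35 33 34 37 36 39 56 76 76 78 77 78 77 78 78 78 77 78 78 78
 78 78 78 78 77 77 76 76 75 74 73 74 73 73 73 74 74 73 81 84 78 71 71 71
 69 53 33 27 29 33 37 39 36 34 40 58 69 70 71 66 49 35 35 53 65 38 20 22
 20 21 20 22 21 25 34 38 28 21 16 11 11 12 14 17 11  8]
242 [29 35 39 37 37 32 33 37 36 37 45 64 78 82 82 83 83 83 84 83 84 83 84 84
 83 84 84 84 85 84 83 83 83 83 83 83 84 83 84 85 83 73 61 56 58 59 61 60
 52 35 27 29 33 36 38 37 35 46 79 88 66 52 47 46 38 30 35 51 61 35 19 19
 19 21 18 20 21 29 42 45 34 25 17 10  8 10 14 21 19 21]
248 [ 35  36  36  35  33  32  34  35  36  53  86 108 112 112 111 112 111 111
 112 111 112 112 112 111 112 111 111 111 111 110 129 174 206 215 210 184
 149 156 190 207 195 130  47  14  14  17  21  24  27  29  32  33  31  34
  49  87 125 134 135 134 134 127  91  54  43  47  66 101 117  95  88  88
  87  69  29   4   8  12  20  19  21  21  19  14   7  13  20  30  36  38]
```

```bash
python3 - <<'E'
from h import *
bg=np.load("side0.npy").astype(float)
for k,tcp in(("2",[438.2,-429.7,105]),("7",[439.6,-425.7,174.7]),("8",[439.1,-375.8,174.6])):
    s=np.load(f"s{k}.npy").astype(float);d=np.abs(s-bg).sum(2).astype(np.float32)
    best=[]
    for th in np.arange(-4,14,.5):
      for off in(0,):
        a=np.radians(th);g=np.array(tcp)+[0,-3.5,13]  # pivot near grip (x=-32)
        xs=np.arange(75,128,1.)+32
        P=g+np.c_[0*xs,xs*np.cos(a),xs*np.sin(a)]
        q=proj("side",P).astype(np.float32);v=cv2.remap(d,q[:,:1],q[:,1:],1)
        best.append((round(float(v.mean())),th))
    print(k,best)
E
```

```text
2 [(8, np.float64(-4.0)), (8, np.float64(-3.5)), (8, np.float64(-3.0)), (9, np.float64(-2.5)), (11, np.float64(-2.0)), (13, np.float64(-1.5)), (14, np.float64(-1.0)), (15, np.float64(-0.5)), (16, np.float64(0.0)), (17, np.float64(0.5)), (17, np.float64(1.0)), (17, np.float64(1.5)), (18, np.float64(2.0)), (22, np.float64(2.5)), (30, np.float64(3.0)), (44, np.float64(3.5)), (62, np.float64(4.0)), (84, np.float64(4.5)), (107, np.float64(5.0)), (127, np.float64(5.5)), (142, np.float64(6.0)), (148, np.float64(6.5)), (147, np.float64(7.0)), (135, np.float64(7.5)), (112, np.float64(8.0)), (82, np.float64(8.5)), (51, np.float64(9.0)), (30, np.float64(9.5)), (20, np.float64(10.0)), (17, np.float64(10.5)), (18, np.float64(11.0)), (19, np.float64(11.5)), (20, np.float64(12.0)), (20, np.float64(12.5)), (19, np.float64(13.0)), (20, np.float64(13.5))]
7 [(32, np.float64(-4.0)), (33, np.float64(-3.5)), (35, np.float64(-3.0)), (38, np.float64(-2.5)), (40, np.float64(-2.0)), (41, np.float64(-1.5)), (40, np.float64(-1.0)), (36, np.float64(-0.5)), (30, np.float64(0.0)), (26, np.float64(0.5)), (27, np.f
[... 743 characters left out ...]
 (15, np.float64(-1.0)), (22, np.float64(-0.5)), (32, np.float64(0.0)), (44, np.float64(0.5)), (57, np.float64(1.0)), (69, np.float64(1.5)), (80, np.float64(2.0)), (88, np.float64(2.5)), (91, np.float64(3.0)), (87, np.float64(3.5)), (78, np.float64(4.0)), (63, np.float64(4.5)), (47, np.float64(5.0)), (33, np.float64(5.5)), (21, np.float64(6.0)), (16, np.float64(6.5)), (15, np.float64(7.0)), (15, np.float64(7.5)), (15, np.float64(8.0)), (14, np.float64(8.5)), (14, np.float64(9.0)), (13, np.float64(9.5)), (14, np.float64(10.0)), (15, np.float64(10.5)), (16, np.float64(11.0)), (17, np.float64(11.5)), (16, np.float64(12.0)), (16, np.float64(12.5)), (16, np.float64(13.0)), (18, np.float64(13.5))]
```

>>> move_arm([
  [0.7,0,0,0,0],
  [1,-0.1,1,0,0],
  [1,0,1.7,0,0],
  [0.8,0,2,0,0],
  [0,0,2,0,0],
  [0,0,2,0,0],
  [0,0,2,0,0],
  [0,0,1,0,0],
  [0,0,0,0,0],
  [0,0,0,0,0],
])

```text
t: 21.35
ee_pos: [440.8, -410.3, 58.3]
orientation: [-2.231, 2.212, -0.002]
ft_force: [0.3, 0.3, -1.1]
width: 17.8
grasp_force: 30.0
```

```bash
cat >pitch.py <<'E'
import sys
from h import *
bg=np.load("side0.npy").astype(float);s=optics.get_image("side");np.save("snow.npy",s)
tcp=get_obs()["ee_pos"];h=np.radians(float(sys.argv[1]));d=np.abs(s-bg).sum(2).astype(np.float32);b=[]
lo,hi=map(float,sys.argv[2:4])
for th in np.arange(-10,16,.5):
    a=np.radians(th);xs=np.arange(lo,hi)+32;u=np.array([np.cos(h),np.sin(h)])
    P=np.c_[tcp[0]-3.5*u[0]+xs*np.cos(a)*u[0],tcp[1]-3.5*u[1]+xs*np.cos(a)*u[1],tcp[2]+13+xs*np.sin(a)]
    q=proj("side",P).astype(np.float32);b.append((round(float(cv2.remap(d,q[:,:1],q[:,1:],1).mean())),float(th)))
print("pitch",sorted(b)[::-1][:5])
E
python3 pitch.py 90 75 128; python3 plan.py "440 -353 60.6 -89.5 7 0"
```

```text
pitch [(135, 2.0), (133, 1.5), (132, 2.5), (124, 1.0), (123, 3.0)]
at [ 440.9 -410.3   58.4] -89.5 tilt 0.08 t 21.4 F [ 0.   0.3 -1.5] q [-44.  35. 101.   0.  43. 135.] w 17.6
[[-0.82, 0.01, -0.03, 0.0, 0.0], [-0.82, 0.01, -0.03, 0.0, 0.0], [-0.82, 0.01, -0.03, 0.0, 0.0], [-0.82, 0.01, -0.03, 0.0, 0.0], [-0.82, 0.01, -0.03, 0.0, 0.0], [-0.82, 0.01, -0.03, 0.0, 0.0], [-0.82, 0.01, -0.03, 0.0, 0.0]]
end [ 439.7 -352.9   60.5] -89.5
```

>>> move_arm([
  [-0.6,0,-0.3,0,0],
  [-0.8,0,-0.1,0,0],
  [-0.8,0,-0.1,0,0],
  [-0.8,0,0,0,0],
  [-0.8,0,0,0,0],
  [-0.8,0,0,0,0],
  [-0.8,0,0,0,0],
  [-0.3,0,0,0,0],
  [0,0,0,0,0],
])

```text
t: 22.52
ee_pos: [440.0, -352.8, 62.7]
orientation: [2.231, -2.211, 0.0]
ft_force: [0.5, -0.4, -0.6]
width: 17.9
grasp_force: 30.0
```

```bash
python3 snap.py 9
```

```text
22.625 [ 440.  -353.1   62.7] [-0.2  0.2 -0.6]
top ring_low [351.7 242.7] 0.5 345 361 231 255 253
top ring_upright [348.  186.8] 0.8 342 355 177 200 240
top ring_upright [329.4 243.3] 0.51 315 335 230 255 176
side ring_low [221.7 218.4] 0.51 217 237 210 225 229
side ring_low [330.5 191.4] 0.48 321 336 179 200 251
side ring_upright [292.9 167.9] 0.64 283 300 158 177 221
side ring_upright [334.  184.7] 0.59 312 338 177 197 82
```

>>> move_arm([
  [0,0,-0.4,0,0],
  [0,0,-0.4,0,0],
  [0,0,-0.4,0,0],
  [0,0,-0.1,0,0],
  [-0.7,0,0,0,0],
  [-0.7,0,-0.1,0,0],
  [-0.7,0,0,0,0],
  [-0.7,0,-0.1,0,0],
  [-0.7,0,0,0,0],
  [0,0,0,0,0],
])

```text
t: 24.08
ee_pos: [439.5, -317.3, 77.6]
orientation: [2.232, -2.211, -0.001]
ft_force: [-0.3, -0.2, -1.4]
width: 18.2
grasp_force: 30.0
```

```bash
python3 snap.py 10;python3 - <<'E'
from h import *
for k in("8","9","10"):
    t=np.load(f"t{k}.npy").astype(int); print(k,t[236,300:345].sum(1)//3, t[242,300:345].sum(1)//3)
c=np.zeros((600,800,3),np.uint8)
c[:300]=cv2.resize(np.load("t10.npy")[220:265,290:410],(800,300),interpolation=2);c[300:,:600]=cv2.resize(np.load("s10.npy")[160:220,280:400],(600,300),interpolation=2)
cv2.imwrite("pics/g5.png",c)
E
```

```text
24.175 [ 439.6 -317.9   77.7] [ 1.2  0.1 -0.8]
top ring_low [340.9 242.3] 0.69 335 349 232 254 210
top ring_upright [348.1 189.4] 0.48 343 356 177 202 277
side ring_low [324.9 189.7] 0.55 318 330 179 199 133
side ring_upright [289.  162.8] 0.79 282 300 158 177 285
side ring_upright [246.8 283.3] 0.59 218 282 240 313 1429
side ring_upright [225.8 218.2] 0.58 219 237 211 225 210
8 [ 79 118 150 131 124 127 128 129 114  69  61  74  79  78  69  59  40  26
  22  22  21  24  26  30  34  36  35  36  34  32  34  34  35  51  83 105
 112 112 112 112 111 112 111 112 111] [76 70 81 79 81 81 74 50 32 31 37 38 38 36 34 36 37 39 40 54 78 82 79 65
 37 29 35 39 37 37 32 33 37 36 37 45 64 78 82 82 83 83 83 84 83]
9 [ 67  65  72  68  67  66  66  66  58  36  30  34  34  35  33  30  29  25
  26  25  24  26  29  32  35  37  37  36  34  35  34  36  38  54  85 109
 116 117 116 116 116 116 117 116 117] [79 74 86 82 83 85 77 54 34 35 38 40 40 39 36 37 41 40 44 58 75 77 76 62
 37 31 37 39 40 37 34 36 40 39 38 45 63 77 81 81 82 81 81 81 80]
10 [ 66  64  72  67  66  65  65  67  68  58  39  27  27  28  27  25  22  22
  20  24  28  32  35  35  37  34  31  31  32  34  34  36  49  83 109 116
 115 109  90  52  25  19  19  20  24] [79 73 84 80 82 80 71 73 75 74 73 72 73 73 72 72 71 72 72 70 58 35 32 36
 37 40 38 33 32 34 38 40 39 40 54 72 74 72 72 71 63 45 31 30 34]
```

>>> move_arm([
  [0,0,-0.4,0,0],
  [0.1,0,-0.4,0,0],
  [0.1,0,-0.4,0,0],
  [0.1,0,-0.5,0,0],
  [0.1,0,-0.5,0,0],
  [0.1,0,-0.5,0,0],
  [0.1,0,-0.5,0,0],
  [0.1,0,-0.5,0,0],
  [0.1,0,-0.5,0,0],
  [0.1,0,-0.5,0,0],
])

```text
t: 25.62
ee_pos: [439.7, -327.0, 125.0]
orientation: [-2.231, 2.212, 0.0]
ft_force: [0.1, -0.5, -3.1]
width: 17.6
grasp_force: 30.0
```

>>> move_arm([
  [0.1,0,-0.6,0,0],
  [0.1,0,-0.8,0,0],
  [0.1,0,-0.8,0,0],
  [0,0,-0.8,0,0],
  [0,0,-0.8,0,0],
  [0,0,-0.5,0,0],
  [0,0,0,0,0],
])

```text
t: 26.5
ee_pos: [439.9, -330.0, 168.1]
orientation: [-2.231, 2.212, -0.001]
ft_force: [-0.2, -0.3, -2.3]
width: 18.0
grasp_force: 30.0
```

```bash
python3 snap.py 11;python3 - <<'E'
from h import *
t=np.load("t11.npy").astype(int); print(t[236,290:380].sum(1)//3, t[242,290:380].sum(1)//3)
c=np.zeros((600,800,3),np.uint8)
c[:300]=cv2.resize(np.load("t11.npy")[220:265,280:400],(800,300),interpolation=2);c[300:,:600]=cv2.resize(np.load("s11.npy")[135:215,260:420],(600,300),interpolation=2)
cv2.imwrite("pics/g6.png",c)
E
python3 pitch.py 90 95 128
```

```text
26.6 [ 439.6 -329.8  167.5] [ 0.4  0.4 -1.9]
top ring_low [357.5 243.9] 0.53 348 363 229 254 232
top ring_upright [348.5 191.5] 0.81 343 356 177 202 262
top ring_upright [334.3 243.3] 0.53 325 337 227 255 297
top ring_upright [187.5 269.1] 0.24 145 223 256 275 1371
side ring_upright [290.8 164. ] 0.48 282 300 157 176 229
[ 81  88 106 127 158 155 122 103  97 116 121 134 154 134 114  78  64  67
  67  67  66  67  67  67  66  67  67  67  67  70  73  83  84  78  58  32
  25  26  25  24  29  35  36  38  36  36  29  24  25  30  34  37  36  38
  48  82 110 116 114 113  99  64  35  26  29  30  26  23  28  32  36  37
  35  37  67 114 101  53  31  31  33  45  70  89  62  24  10  11  11  15] [84 83 83 84 83 83 84 83 83 82 77 72 83 81 82 83 83 83 82 82 83 83 83 84
 84 82 77 70 73 76 75 75 76 76 71 65 64 63 54 35 26 32 36 40 40 37 35 33
 26 28 33 37 40 38 37 44 67 78 66 53 51 53 54 48 35 29 30 34 37 39 39 37
 45 67 83 84 67 53 47 42 35 38 54 52 33 22 20 20 20 19]
pitch [(291, -1.5), (291, -4.0), (291, -4.5), (290, -2.0), (290, -3.5)]
```

View pics/g6.png

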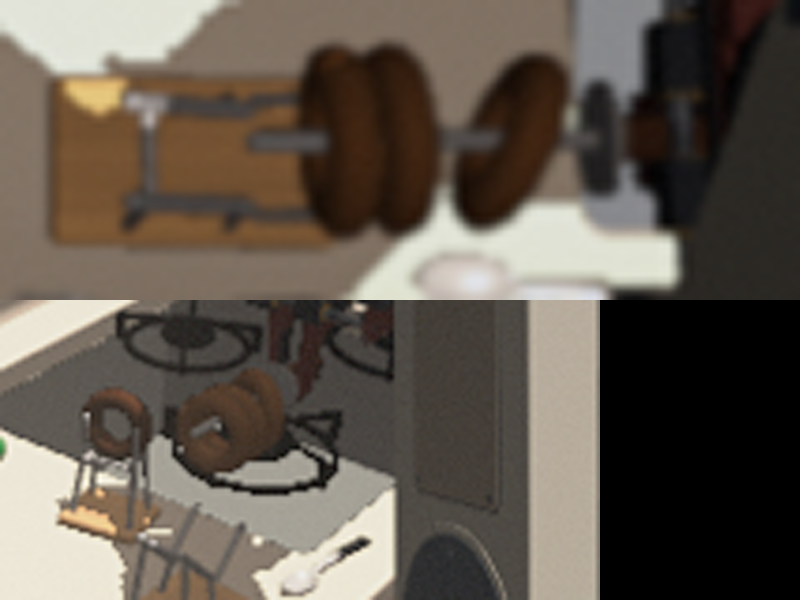

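The last picture shows three rings on the skewer at top crop (340,140), (395,140) and (515,140). The shaft tip protrudes at (250,140) and the chute is empty. The stand ring still stands.

```bash
python3 - <<'E'
from h import *
f=lambda p:np.concatenate([proj("top",[p])[0]-[317.1,240.6],proj("side",[p])[0]-[312,170.2]])
p=least_squares(f,[440,-170,180]).x;print(p,f(p)); z=p[2]-(167.5+13);print("pitch",np.degrees(np.arctan2(z,p[1]+330+3.5)))
E
```

```text
[ 439.84673847 -174.94647085  188.26654076] [ 0.46205235  0.72472432 -1.0791192  -0.05845292]
pitch 2.804318623153287
```

>>> move_arm([
  [0.8,0,-0.5,0,0],
  [1.6,0,-0.5,0,0],
  [2.4,0,-0.5,0,0],
  [3.2,0,-0.3,0,0],
  [4,0,0,0,0],
  [-6,0,0,0,0],
  [-5,0,0,0,0],
  [-3.8,0,0,0,0],
  [-2.6,0,0,0,0],
  [-1.4,0,0,0,0],
])

```text
t: 28.1
ee_pos: [436.6, -265.9, 186.0]
orientation: [-2.233, 2.195, 0.002]
ft_force: [0.4, -0.5, -2.2]
width: 17.6
grasp_force: 30.0
```

>>> move_arm([
  [0.4,0,0,0,0],
  [1,0,0,0,0],
  [1.8,0,0,0,0],
  [2.6,0,0,0,0],
  [3.4,0,0,0,0],
  [4,0,0,0,0],
  [-6,0,0,0,0],
  [-5,0,0,0,0],
  [-3.6,0,0,0,0],
  [-2,0,0,0,0],
])

```text
t: 29.35
ee_pos: [430.7, -240.0, 185.6]
orientation: [-2.235, 2.168, 0.008]
ft_force: [0.7, -0.8, -2.0]
width: 17.5
grasp_force: 30.0
```

>>> move_arm([
  [-0.6,0,0,0,0],
  [0,0,0,0,0],
])

```text
t: 29.6
ee_pos: [429.9, -236.5, 185.8]
orientation: [-2.233, 2.166, 0.008]
ft_force: [0.7, 0.2, -1.8]
width: 18.1
grasp_force: 30.0
```

```bash
python3 snap.py 12;python3 pitch.py 90 90 128; python3 - <<'E'
from h import *
t=np.load("t12.npy").astype(int)
for r in(236,241,242): print(t[r,300:400].sum(1)//3)
E
```

```text
29.7 [ 429.9 -236.5  185.8] [ 1.  -0.6 -2.3]
top ring_low [185.4 268.8] 0.22 146 222 257 275 1308
top ring_upright [295.  240.3] 0.59 288 305 231 256 359
top ring_upright [350.  188.4] 0.51 343 356 177 201 276
top ring_upright [326.8 247. ] 0.39 324 334 231 260 219
side ring_upright [289.3 164.8] 0.46 282 300 158 177 234
pitch [(135, 7.0), (128, 6.5), (122, 7.5), (106, 6.0), (102, 3.5)]
[ 64  64  69  66  60  41  21  16  23  25  28  32  32  33  31  27  22  24
  26  30  32  33  32  29  24  22  26  29  32  33  34  30  36  53  76  99
 111  96  55  18  11  20  23  24  24  21  18  23  34  38  34  28  30  37
  48  54  55  47  41  38  38  40  39  40  40  39  39  38  53 105 150 168
 171 170 153 103  99 150 168 170 171 183 209 219 220 221 221 222 221 222
 222 222 222 223 223 221 222 221 221 220]
[ 75  71  83  78  67  38  25  28  26  27  30  35  36  38  37  35  30  23
  27  30  36  37  37  35  32  28  27  29  33  38  38  37  34  32  35  54
  67  57  43  24  15  22  37  49  48  35  32  37  39  39  39  42  40  38
  39  39  40  39  39  39  39  40  39  39  39  38  43  77 130 162 170 171
 165 132  90 125 161 170 170 175 189 204 209 210 211 212 213 214 216 217
 218 219 220 220 220 220 220 221 222 222]
[ 78  72  83  80  69  36  27  28  27  27  29  35  38  37  37  33  30  23
  27  31  35  38  38  35  32  28  26  29  34  38  38  38  34  31  34  52
  60  41  24  21  22  28  39  52  51  39  37  39  40  39  40  40  39  39
  40  41  40  39  40  40  39  39  39  39  38  38  50  94 143 165 171 172
 160 112  87 140 166 170 171 177 196 204 206 208 208 210 211 212 213 214
 216 216 218 219 219 219 219 221 221 221]
```

```bash
python3 plan.py "470 -400 186 -86 6 0" "630 -494 180 -77.5 7 0"
```

```text
at [ 429.6 -235.7  185.6] -88.19 tilt 1.78 t 29.95 F [ 0.5 -0.3 -1.1] q [-31.  16. 112.   2.  52. 146.] w 17.6
[[2.76, -0.59, -0.01, -0.4, 0.0], [2.76, -0.57, -0.01, -0.4, 0.0], [2.77, -0.55, -0.01, -0.4, 0.0], [2.77, -0.53, -0.01, -0.4, 0.0], [2.77, -0.51, -0.01, -0.4, 0.0], [2.78, -0.49, -0.01, -0.4, 0.0], [1.51, -2.18, 0.09, -1.2, 0.0], [1.55, -2.15, 0.09, -1.2, 0.0], [1.6, -2.11, 0.09, -1.2, 0.0], [1.64, -2.08, 0.09, -1.2, 0.0]]
[[1.68, -2.05, 0.09, -1.2, 0.0], [1.73, -2.01, 0.09, -1.2, 0.0], [1.77, -1.97, 0.09, -1.2, 0.0]]
end [ 630.  -494.1  179.9] -77.39
```

>>> move_arm([
  [1.5,-0.3,0,-0.4,0],
  [2.5,-0.6,0,-0.4,0],
  [2.8,-0.6,0,-0.4,0],
  [2.8,-0.5,0,-0.4,0],
  [2.8,-0.5,0,-0.4,0],
  [2.8,-0.5,0,-0.4,0],
  [1.8,-2,0.1,-1.2,0],
  [1.6,-2.2,0.1,-1.2,0],
  [1.6,-2.1,0.1,-1.2,0],
  [1.6,-2.1,0.1,-1.2,0],
])

```text
t: 31.2
ee_pos: [558.3, -443.9, 178.0]
orientation: [-2.367, 2.019, 0.006]
ft_force: [0.8, -0.3, -1.3]
width: 18.0
grasp_force: 30.0
```

>>> move_arm([
  [1.7,-2.1,0.1,-1.2,0],
  [1.7,-2,0.1,-1.2,0],
  [1.4,-1.5,0.1,-1.2,0],
  [0.5,-0.5,0,0,0],
  [0,0,0,0,0],
  [0,0,0,0,0],
])

```text
t: 31.95
ee_pos: [626.6, -483.3, 175.4]
orientation: [-2.428, 1.945, 0.006]
ft_force: [-0.2, -0.4, -1.3]
width: 17.9
grasp_force: 30.0
```

```bash
python3 plan.py; python3 snap.py 13;python3 pitch.py 102 85 128; python3 - <<'E'
from h import *
t=np.load("t13.npy").astype(int)
d=np.abs(t-np.load("top0.npy").astype(int)).sum(2)
u=np.array([np.cos(np.radians(102)),np.sin(np.radians(102))]);o=get_obs()["ee_pos"]
for th in(0,4):
  P=[[*(o[:2]+u*(x+28.5)),o[2]+13+(x+32)*np.tan(np.radians(th))] for x in(0,20,40,60,80,100,130)];print(proj("top",P).round(1).tolist())
for r in range(172,226,3): print(r,(t[r,355:440].sum(1)//3).tolist())
E
```

```text
at [ 626.6 -483.3  175.4] -77.39 tilt 1.78 t 31.95 F [-0.2 -0.4 -1.3] q [-39.  41.  71.   2.  69. 128.] w 17.9
end [ 626.6 -483.3  175.4] -77.39
32.05 [ 626.8 -483.3  175.8] [ 0.8  0.2 -1.4]
top ring_low [336.7 197.9] 0.27 326 354 182 210 495
top ring_upright [346.7 190.5] 0.63 343 357 177 202 286
side ring_upright [294.3 167.7] 0.6 283 300 159 177 214
pitch [(528, 12.0), (527, 12.5), (527, 11.5), (524, 13.0), (521, 13.5)]
[[425.5, 168.9], [418.1, 170.5], [410.6, 172.1], [403.2, 173.6], [395.6, 175.2], [388.1, 176.8], [376.7, 179.2]]
[[425.9, 168.7], [418.7, 170.2], [411.5, 171.6], [404.2, 173.0], [396.8, 174.5], [389.4, 176.0], [378.2, 178.2]]
172 [219, 220, 220, 216, 207, 183, 142, 114, 120, 133, 136, 136, 136, 136, 136, 135, 135, 136, 136, 136, 136, 136, 136, 136, 135, 136, 135, 135, 137, 136, 136, 136, 136, 136, 135, 136, 137, 137, 136, 133, 127, 108, 57, 34, 41, 49, 57, 64, 66, 68, 67, 56, 30, 24, 30, 33, 37, 40, 37, 34, 27, 26, 29, 32, 36, 37, 35, 33, 27, 26, 28, 33, 35, 35, 34, 33, 41, 47, 26, 11, 11, 12, 28, 42, 45]
175 [195, 158, 132, 115, 108, 108, 107, 108, 121, 134, 136, 
[... 5842 characters left out ...]
137, 137, 136, 137, 136, 136, 136, 136, 137, 136, 136, 119, 68, 23, 23, 63, 96, 76, 60, 45, 38, 37, 39, 41, 39, 39, 40, 39, 39, 39, 42, 55, 78, 95, 95, 79, 54, 30, 12, 2, 6, 10, 6, 3, 9, 16, 31, 56, 80, 109, 130, 134, 135, 135, 134, 134, 133, 135, 134, 118, 87, 65, 29, 7, 8, 26, 73, 122, 134, 133, 132, 134]
223 [112, 112, 111, 111, 113, 112, 112, 112, 111, 108, 96, 112, 133, 137, 137, 136, 136, 137, 136, 136, 137, 137, 137, 134, 124, 110, 71, 41, 38, 38, 39, 38, 39, 40, 41, 45, 44, 39, 39, 40, 38, 38, 39, 44, 63, 93, 113, 121, 118, 111, 105, 95, 76, 62, 88, 119, 126, 126, 132, 135, 136, 135, 135, 134, 134, 134, 133, 134, 133, 134, 133, 135, 134, 127, 97, 39, 7, 3, 2, 2, 12, 35, 71, 100, 115]
```

```bash
python3 - <<'E'
from h import *
s=np.load("s13.npy").astype(int)
u=np.array([np.cos(np.radians(102)),np.sin(np.radians(102))]);o=get_obs()["ee_pos"]
for th in(-2,2,6,10):
  P=[[*(o[:2]+u*(x+28.5)),o[2]+13+(x+32)*np.tan(np.radians(th))] for x in(60,100,130)];print(th,proj("side",P).round(1).tolist(),proj("top",P[-1:]).round(1).tolist())
for n in("side","top"):
  optics.get_image(n)
  for d in spotter.regions_of(n,"skewer"):
    y,x=np.nonzero(d["region"]);i=x.argmin();print(n,d["conf"],x.min(),y[i],x.max(),y[x.argmax()],len(x))
q=proj("side",[[*(o[:2]+u*158.5),o[2]+13+162*.05]])[0].astype(int);print(q);print(s[q[1]-12:q[1]+12,q[0]-8:q[0]+14].sum(2)//3)
E
```

```text
-2 [[305.4, 134.1], [301.1, 138.4], [297.8, 141.7]] [[376.0, 179.7]]
2 [[305.5, 132.5], [301.3, 136.0], [298.0, 138.7]] [[377.5, 178.7]]
6 [[305.7, 130.8], [301.5, 133.5], [298.3, 135.7]] [[379.0, 177.7]]
10 [[305.8, 129.1], [301.7, 131.0], [298.6, 132.6]] [[380.6, 176.6]]
top 0.76 380 176 450 160 237
[298 138]
[[190 204 219 222 228 227 226 227 227 230 223 170  89  54  56  60  66  62
   68  65  69  68]
 [217 222 228 226 226 227 227 226 230 224 170  88  50  56  60  59  62  60
   63  66  64  65]
 [228 226 226 225 226 226 227 228 220 169  85  50  57  52  56  55  56  57
   57  60  64  64]
 [226 227 226 227 225 226 227 230 206  81  50  54  55  54  51  54  48  50
   52  55  56  59]
 [225 227 226 225 225 225 229 226 178  44  53  54  55  52  48  47  55  64
   57  53  55  60]
 [226 225 225 226 226 227 229 212 119  47  52  52  53  51  51  71  93  88
   71  56  51  57]
 [226 227 225 226 226 228 229 207  73  50  55  52  51  55  78  96  97  80
   86  90  68  52]
 [226 227 226 226 227 228 234 210  58  50  54  52  55  80  97  91  74  69
   93 103  63  44]
 [227 227 227 228 229 230 215 159  45  53  
[... 745 characters left out ...]
8  76  64  49  53  54  56  56
   54  53  55  52]
 [ 99  36  38  45  48  40  59  76  82  87  87  88  75  41  47  46  50  50
   50  45  45  44]
 [ 82  37  38  43  39  57  83  90  88  83  84  88  78  44  33  40  42  44
   41  39  37  39]
 [ 83  71  56  43  45  71  89  86  87  87  85  85  85  64  37  37  38  38
   37  37  38  36]
 [ 86  89  69  43  42  69  87  86  84  85  86  86  87  85  66  43  35  35
   35  36  40  34]
 [ 86  87  78  48  43  56  78  88  85  86  85  85  86  90  82  66  61  50
   37  40  41  37]
 [ 84  89  86  69  39  39  54  73  81  88  89  86  86  85  80  71  72  66
   49  52  62  67]
 [ 86  84  87  85  67  41  40  49  62  72  80  89  87  87  77  75  71  67
   53  54  74  72]]
```

>>> move_arm([
  [0,0,1.2,0,0],
  [0,0,1.6,0,0],
  [0,0,1.6,0,0],
  [0,0,1.6,0,0],
  [0,0,1.6,0,0],
  [0,0,1.2,0,0],
  [0,0,0.7,0,0],
  [0,0,0,0,0],
  [0,0,0,0,0],
])

```text
t: 33.62
ee_pos: [629.3, -481.3, 81.4]
orientation: [-2.428, 1.945, 0.003]
ft_force: [-0.2, -0.5, -1.9]
width: 17.7
grasp_force: 30.0
```

```bash
python3 plan.py "628.2 -487.3 81 -77.4 2 0" "609.6 -399.7 81 -77.4 10 0"; python3 snap.py 14; python3 - <<'E'
from h import *
u=np.array([np.cos(np.radians(102)),np.sin(np.radians(102))]);o=get_obs()["ee_pos"]
optics.get_image("top")
for d in spotter.regions_of("top","skewer")[:1]:
    y,x=np.nonzero(d["region"]);i=x.argmin();print(d["conf"],x.min(),y[x==x.min()],y[x==x.min()+6],len(x))
for th in(0,4,7):
  P=[[*(o[:2]+u*(x+28.5)),o[2]+13+(x+32)*np.tan(np.radians(th))] for x in(100,130)];print(th,proj("top",P).round(1).tolist(),proj("side",P).round(1).tolist())
s=np.load("s14.npy").astype(int);q=proj("side",P[-1:])[0].astype(int)+[0,3];print(q);print(s[q[1]-8:q[1]+8,q[0]-8:q[0]+14].sum(2)//3)
t=np.load("t14.npy").astype(int);q=proj("top",P[-1:])[0].astype(int);print(q);print(t[q[1]-6:q[1]+7,q[0]-6:q[0]+14].sum(2)//3)
E
```

```text
at [ 629.3 -481.3   81.4] -77.37 tilt 1.77 t 33.625 F [-0.2 -0.5 -1.9] q [-39.  47.  73.   2.  60. 127.] w 17.7
[[0.28, 0.12, 0.02, 0.0, 0.0], [0.28, 0.12, 0.02, 0.0, 0.0], [-0.9, -0.01, -0.0, 0.0, 0.0], [-0.9, -0.01, -0.0, 0.0, 0.0], [-0.9, -0.01, -0.0, 0.0, 0.0], [-0.9, -0.01, -0.0, 0.0, 0.0], [-0.9, -0.01, -0.0, 0.0, 0.0], [-0.9, -0.01, -0.0, 0.0, 0.0], [-0.9, -0.01, -0.0, 0.0, 0.0], [-0.9, -0.01, -0.0, 0.0, 0.0]]
[[-0.9, -0.01, -0.0, 0.0, 0.0], [-0.9, -0.01, -0.0, 0.0, 0.0]]
end [ 609.5 -399.3   81. ] -77.37
33.725 [ 629.3 -481.3   81.5] [-0.8 -0.1 -1.4]
top ring_low [406.8 175.4] 0.5 401 412 165 189 180
top ring_upright [347.2 189.7] 0.5 343 356 177 202 270
side ring_low [311.9 151.9] 0.59 306 316 145 154 45
side ring_upright [288.3 162.6] 0.77 282 300 158 176 248
0.46 366 [184 185] [183 184 185] 174
0 [[374.9, 183.9], [364.5, 186.1]] [[298.3, 161.3], [295.0, 164.6]]
4 [[376.0, 183.2], [365.8, 185.3]] [[298.5, 159.0], [295.3, 161.7]]
7 [[376.8, 182.7], [366.7, 184.6]] [[298.6, 157.3], [295.5, 159.6]]
[295 162]
[[ 88  86  84  85  83  86  85  88  78  52  57  59  56  53  51  53  78
[... 1835 characters left out ...]
  91  89
   79  73]
 [106 106 102  94 109 127 127 117  98  82  85  89  88  78  73  72  71  80
   83  80]
 [106 106 100  86 102 121 102  79  72  69  69  69  69  76  81  79  80 104
  116 120]
 [106 106 101  90 105 121 101  77  79  83  82  74  76 100 117 120 118 127
  132 131]
 [106 107 102  91 106 126 125 120 120 121 121 118 118 126 131 132 132 132
  132 132]
 [107 107 104  94 107 129 133 132 133 132 132 132 132 132 132 131 132 132
  133 131]
 [107 107 104  96 109 129 134 133 133 132 133 132 133 132 131 132 131 131
  132 131]
 [106 107 105 102 115 129 132 132 133 132 133 132 133 132 131 132 132 132
  131 132]
 [107 108 106 105 116 130 132 133 132 132 132 132 132 132 132 132 132 132
  131 131]]
```

```bash
python3 - <<'E'
from h import *
f=lambda p:np.concatenate([proj("top",[p])[0]-[365.9,184.4],proj("side",[p])[0]-[296.3,161.8]])
p=least_squares(f,[597,-325,105]).x;print("tip",p,f(p));o=get_obs()["ee_pos"];print(o,p-o)
# shaft direction from top: points at col 366 row184.4 and col 379 row ~181.2
a=back("top",(365.9,184.4),p[2]);b=back("top",(378.5,181.8),p[2]-3);print(np.degrees(np.arctan2(*(a-b)[[1,0]])))
print("ring dir",p-np.array([584.2,-280.3,105]))
E
```

```text
tip [ 597.04414392 -327.92109253  104.45803064] [ 0.40272062  0.61271755 -0.96032005 -0.08683109]
[ 628.98114151 -481.04414043   80.86317991] [-31.93699759 153.1230479   23.59485072]
102.43851731910911
ring dir [ 12.84414392 -47.62109253  -0.54196936]
```

>>> move_arm([
  [-0.5,0.2,0,0,0],
  [-0.8,0.05,0,0,0],
  [-0.9,0,0,0,0],
  [-0.9,0,0,0,0],
  [-0.9,0,0,0,0],
  [-0.9,0,0,0,0],
  [-0.9,0,0,0,0],
  [-0.9,0,0,0,0],
  [-0.9,0,0,0,0],
  [-0.5,0,0,0,0],
])

```text
t: 35.28
ee_pos: [608.7, -401.9, 82.4]
orientation: [-2.428, 1.944, 0.005]
ft_force: [-1.2, 0.6, -1.7]
width: 18.1
grasp_force: 30.0
```

```bash
python3 snap.py 15; python3 - <<'E'
from h import *
t=np.load("t15.npy").astype(int);print(t[176:202,330:372].sum(2)//3)
E
```

```text
35.375 [ 608.8 -402.    82.4] [ 0.1 -0.2 -3. ]
top ring_low [380.  183.2] 0.65 374 384 172 196 152
top ring_low [243.8 241.5] 0.64 234 254 232 253 365
top ring_low [185.6 270.7] 0.55 145 222 257 275 1284
top ring_upright [348.8 187.4] 0.52 343 355 177 201 228
side ring_upright [293.6 166. ] 0.48 283 300 159 177 209
[[219 219 219 ...  24  28  30]
 [219 219 219 ...  25  28  31]
 [219 219 220 ...  24  27  30]
 ...
 [ 69  80  85 ... 121 124 123]
 [ 68  75  85 ... 136 137 137]
 [ 67  74  85 ... 136 136 136]]
```

```bash
python3 - <<'E'
from h import *
o=get_obs()["ee_pos"];tip=o+[-32,153,24.5];q=proj("top",[tip])[0];print(tip.round(),q, proj("side",[tip])[0])
a=np.load("t15.npy").astype(int);b=np.load("t14.npy").astype(int);d=(np.abs(a-b).sum(2)//3)[180:202,328:360]
print("\n".join(" ".join(f"{v:3d}" for v in r) for r in d))
print()
a=np.load("s15.npy").astype(int);b=np.load("s14.npy").astype(int);d=(np.abs(a-b).sum(2)//3)[156:182,278:306]
print("\n".join(" ".join(f"{v:3d}" for v in r) for r in d))
E
```

```text
[ 577. -250.  107.] [338.46853352 192.04586158] [287.09741102 170.60247505]
  4   3   3   4   3   3   4   3   1   1   1   2   3   2   3   5   3   1   2   3   6   6  11  14  11   1   2   0  25  64  88  90
  4   3   3   4   2   4   4   2   3   2   2   2   3   1   2   1   2   1   4   7  13  17  21  19  11   2   2   3  27  69  90  90
  3   4   2   2   3   4   2   2   1   2   3   2   1   0   1   0   1   0   5  10  17  18  24  22  16   7   1   6  33  71  89  85
  3   3   3   3   4   4   1   2   1   3   0   2   5   6   1   1   3   3   4  11  18  24  25  24  23  12   2   8  32  72  87  84
  3   3   5   3   3   3   2   1   2   6  23  37  43  37  13   3   1   1   3   9  14  24  24  25  24  14   5   6  31  72  84  79
  2   3   2   3   2   0   0   0   5  27  63  82  87  73  28   5   2   0   1   6  14  19  24  27  27  20   9   8  31  69  81  77
  4   4   4   1   5  16  25  24  13  42  82  94  92  71  27   8   9   1   1   5  14  20  24  29  29  24  12  10  32  62  69  63
  4   1   9  30  47  57  64  56  17  19  45  64  76  51  15   8  10   2   1   4   8  21  26  31  32  28  18  20  30  43  41  38

[... 4004 characters left out ...]
  50  74  17  11   3   2   0
 11   6   4   2  51  95  79  51   4   6   3   2   2   3   4   1   0   2   1   0   1   7  13   4   3   5   0   1
 88  50   9   1  38  65  39  36  40  66  54  24   3   1   2   1   1   1   2   3   1   1   2   1   2   0   3   0
103 104  81  15   6   5   1   1  19  33  32  32  58  71   5   0   1   4   0   1   1   1   0   0   1   1   0   0
103 107  97   2  54  89  33   4   2   3   4   2  20  39   2   1   2   0   1   1   1   0   0   0   2   1   1   1
103 102  73   4  68 102  44   3   1   0   2   1   2   0   1   1   1   2   4   0   3   0   1   2   1   1   1   1
103 102  64  20  92 102  44   3   0   1   2   0   1   1   1   0   1   1   2   1   4   0   1   0   0   1   0   3
```

>>> move_arm([
  [0,0,-0.5,0,0],
  [0,0,-0.5,0,0],
  [0,0,-0.5,0,0],
  [0,0,-0.5,0,0],
  [0,0,-0.6,0,0],
  [0,0,-0.7,0,0],
  [0,0,-0.8,0,0],
  [0,0,-0.8,0,0],
  [0,0,-0.9,0,0],
  [0,0,-0.9,0,0],
])

```text
t: 36.83
ee_pos: [607.7, -404.3, 150.0]
orientation: [-2.428, 1.945, 0.004]
ft_force: [-0.2, 0.3, -2.4]
width: 17.8
grasp_force: 30.0
```

>>> move_arm([
  [0,0,-0.9,0,0],
  [0,0,-0.9,0,0],
  [0,0,-0.7,0,0],
  [0,0,0,0,0],
])

```text
t: 37.33
ee_pos: [607.6, -405.2, 175.1]
orientation: [-2.428, 1.945, 0.003]
ft_force: [0.4, -0.6, -2.6]
width: 17.7
grasp_force: 30.0
```

```bash
python3 plan.py; python3 snap.py 16; python3 - <<'E'
from h import *
o=get_obs()["ee_pos"];u=np.array([-.205,.979])
for th in(-2,2,6):
  P=[[*(o[:2]+u*(x+28.5)),o[2]+13+(x+32)*np.tan(np.radians(th))] for x in(0,60,100,130)];print(th,proj("top",P).round(1).tolist(),proj("side",P[2:]).round(1).tolist())
a=np.load("t16.npy").astype(int)[176:200,330:400].sum(2)//3
print("\n".join(" ".join(f"{v:3d}" for v in r) for r in a[::2]))
E
```

```text
at [ 607.6 -405.2  175.1] -77.37 tilt 1.78 t 37.325 F [ 0.4 -0.6 -2.6] q [-35.  36.  80.   2.  64. 131.] w 17.7
end [ 607.6 -405.2  175.1] -77.37
37.425 [ 607.1 -404.8  174.1] [-0.5  0.3 -1.7]
top ring_low [393.  176.7] 0.72 386 399 164 191 218
top ring_upright [357.3 183.2] 0.84 351 365 171 198 321
top ring_upright [288.5 135.8] 0.55 267 317 112 161 1980
side ring_low [250.3 283.7] 0.49 218 282 241 312 1354
side ring_low [243.6 223. ] 0.38 233 251 221 236 236
side ring_low [315.8 237.3] 0.23 311 333 221 238 41
side ring_upright [296.5 146.5] 0.84 285 304 138 155 236
-2 [[395.1, 176.9], [372.1, 181.7], [356.7, 185.0], [345.1, 187.5]] [[292.7, 147.6], [289.1, 151.2]]
2 [[395.4, 176.7], [372.9, 181.2], [357.7, 184.3], [346.2, 186.6]] [[292.9, 145.1], [289.3, 148.1]]
6 [[395.8, 176.5], [373.8, 180.6], [358.8, 183.5], [347.4, 185.6]] [[293.1, 142.6], [289.5, 144.9]]
225 224 225 225 226 225 201 138 112 114 113 114 114 113 114 114 114 114 114 110  84  38  10   8  13  20  27  33  39  45  45  40  51  95 132 143 135  94  39  21  23  28  29  28  25  24  26  30  34  38  41  40  36  29  26  30  
[... 2434 characters left out ...]
  92 130 141 142 142 141 141 143 141 133 121  90  65  58  70  84  55  17  20  64 114 139 141 142 141 141 140 141 140 141 140 141 141 140 140
 77  88  90  90  88  84  82  84  87  87  82  76  78  83  84  86  86  86  85  81  73  68  72  79  70  43  20   9   8  11  11  13  16  40  93 131 142 142 142 141 141 141 141 141 142 142 142 143 142 125  73  22  20  69 123 141 141 141 140 140 140 140 140 140 141 141 140 141 141 142
 76  87  91  91  89  86  83  84  86  85  81  73  77  84  80  72  71  78  86  90  87  78  67  57  50  55  61  61  54  47  48  55  68  91 122 140 142 143 142 141 141 141 141 142 142 141 142 143 133  80  25  22  69 122 141 141 141 141 140 140 141 141 141 140 141 141 142 138 115  72
```

>>> move_arm([
  [0.8,0,-0.8,0,0],
  [1.6,0,-0.8,0,0],
  [2.4,0,-0.8,0,0],
  [3.2,0,-0.6,0,0],
  [4,0,0,0,0],
  [-5.5,0,0,0,0],
  [-4.4,0,0,0,0],
  [-3.2,0,0,0,0],
  [-2,0,0,0,0],
  [-0.8,0,0,0,0],
])

```text
t: 38.88
ee_pos: [598.5, -367.7, 205.8]
orientation: [-2.428, 1.944, 0.003]
ft_force: [0.4, 0.0, -1.7]
width: 17.9
grasp_force: 30.0
```

```bash
python3 plan.py "450 -250 210 -10 8 0" "420 -20 210 60 7 0" "378 175 210 89 4 0"; python3 snap.py 17 | head -4; python3 - <<'E'
from h import *
a=np.load("t17.npy").astype(int)[170:196,335:420].sum(2)//3
print("\n".join(" ".join(f"{v:3d}" for v in r) for r in a[::3]))
E
```

```text
at [ 598.5 -367.7  205.8] -77.35 tilt 1.77 t 38.875 F [ 0.4  0.  -1.7] q [-33.  32.  83.   2.  65. 133.] w 17.9
[[-1.84, 1.49, -0.05, -8.4, 0.0], [-2.04, 1.2, -0.05, -8.4, 0.0], [-2.19, 0.89, -0.05, -8.4, 0.0], [-2.3, 0.56, -0.05, -8.4, 0.0], [-2.36, 0.22, -0.05, -8.4, 0.0], [-2.37, -0.13, -0.05, -8.4, 0.0], [-2.32, -0.47, -0.05, -8.4, 0.0], [-2.23, -0.8, -0.05, -8.4, 0.0], [-1.0, -3.16, -0.0, -10.0, 0.0], [-0.44, -3.28, -0.0, -10.0, 0.0]]
[[0.14, -3.31, -0.0, -10.0, 0.0], [0.71, -3.24, -0.0, -10.0, 0.0], [1.26, -3.06, -0.0, -10.0, 0.0], [1.78, -2.8, -0.0, -10.0, 0.0], [2.23, -2.45, -0.0, -10.0, 0.0], [3.69, -3.35, -0.0, -7.3, 0.0], [4.09, -2.86, -0.0, -7.3, 0.0], [4.42, -2.32, -0.0, -7.3, 0.0], [4.67, -1.74, -0.0, -7.3, 0.0]]
end [378.  175.  209.8] 89.05
38.975 [ 598.5 -368.   205.6] [ 0.6 -0.  -1.9]
top ring_low [338.7 195.3] 0.59 327 355 180 210 606
top ring_low [382.5 176.2] 0.51 375 389 164 192 218
top ring_upright [356.1 181.8] 0.66 349 365 169 197 325
168 145 123 115 115 115 117 115 116 114 115 117 115 116 114 105  82  54  33  27  23  23  25  24  19  19  22  22  28  30  33  3
[... 2233 characters left out ...]
  61  61  58  48  37
 82  86  89  88  83  77  82  82  88  92  92  90  89  83  78  70  55  25  10  12  14  13  10  11  13  14  18  19  21  19  19  19  22  25  27  30  29  29  23  20  22  24  25  33  48  36  19  18  19  21  30  70 118 140 144 143 144 141 143 143 143 142 142 143 143 138 106  45  41  83  99  66  40  39  43  44  45  44  43  39  28  26  32  39  41
 85  84  86  89  89  84  80  85  81  88  92  92  91  86  79  77  85  86  71  35  11   9  11  10  13  15  15  15  16  16  16  16  19  27  48  73 106 127 131 130 129 130 131 139 144 126  71  23  22  65 116 140 143 143 142 143 144 142 142 142 142 142 142 142 142 143 142 123  67  35  79 123 110  54  38  43  37  36  39  41  43  42  42  41  40
```

```bash
cat >plan2.py <<'E'
import sys,numpy as np,json
from h import get_obs,R
o=get_obs();p=o["ee_pos"].copy();M=R.from_rotvec(o["orientation"]).as_matrix();yaw=lambda M:np.degrees(np.arctan2(M[1,0],M[0,0]))
print("at",p.round(1),yaw(M).round(2),"z",M[:,2].round(3),"t",o["t"],"F",o["ft_force"].round(1),"q",np.degrees(o["qpos"]).round(0),"w",round(o["width"],1))
rows=[];psi=yaw(M)
for a in sys.argv[1:]:
    x,y,z,ps,n,w=map(float,a.split());n=int(n);d=(np.array([x,y,z])-p)/n;dp=(ps-psi)/n
    for i in range(n):
        r=[round(float(v)/10,1 if n<0 else 2) for v in M.T@d];t=round(float(-dp),1)
        rows.append(r+[t,w]);p=p+M@(np.array(r)*10);M=M@R.from_euler("z",t,degrees=True).as_matrix();psi-=t
for i in range(0,len(rows),10): print(json.dumps(rows[i:i+10]))
print("end",p.round(1),round(psi,2))
E
python3 plan2.py "540 -330 210 -55 3 0" "450 -200 212 5 6 0" "420 -20 212 60 6 0" "390 150 200 85 4 0" "379 220 180 89 3 0"
```

```text
at [ 598.3 -368.6  205. ] -77.41 z [ 0.017  0.026 -1.   ] t 39.175 F [ 0.7  0.2 -1.5] q [-33.  32.  83.   2.  65. 133.] w 17.3
[[-1.68, 1.61, -0.17, -7.5, 0.0], [-1.88, 1.38, -0.17, -7.5, 0.0], [-2.04, 1.12, -0.17, -7.5, 0.0], [-2.64, -0.02, -0.0, -10.0, 0.0], [-2.59, -0.48, -0.0, -10.0, 0.0], [-2.47, -0.92, -0.0, -10.0, 0.0], [-2.27, -1.33, -0.0, -10.0, 0.0], [-2.01, -1.71, -0.0, -10.0, 0.0], [-1.68, -2.03, -0.0, -10.0, 0.0], [-0.24, -3.03, 0.07, -9.2, 0.0]]
[[0.25, -3.03, 0.07, -9.2, 0.0], [0.73, -2.95, 0.07, -9.2, 0.0], [1.2, -2.8, 0.07, -9.2, 0.0], [1.63, -2.57, 0.07, -9.2, 0.0], [2.02, -2.28, 0.07, -9.2, 0.0], [3.31, -2.76, 0.39, -6.2, 0.0], [3.59, -2.38, 0.39, -6.2, 0.0], [3.82, -1.98, 0.39, -6.2, 0.0], [4.01, -1.56, 0.39, -6.2, 0.0], [2.27, -0.57, 0.72, -1.3, 0.0]]
[[2.29, -0.52, 0.72, -1.3, 0.0], [2.3, -0.47, 0.72, -1.3, 0.0]]
end [379.1 220.  180. ] 88.99
```

>>> move_arm([
  [-1.7,1.6,-0.2,-7.5,0],
  [-1.9,1.4,-0.2,-7.5,0],
  [-2,1.1,-0.2,-7.5,0],
  [-2.6,0,0,-10,0],
  [-2.6,-0.5,0,-10,0],
  [-2.5,-0.9,0,-10,0],
  [-2.3,-1.3,0,-10,0],
  [-2,-1.7,0,-10,0],
  [-1.7,-2,0,-10,0],
  [-0.2,-3,0.1,-9.2,0],
])

```text
t: 40.42
ee_pos: [444.2, -170.3, 212.9]
orientation: [-3.093, -0.394, -0.032]
ft_force: [0.1, 0.2, -1.4]
width: 18.0
grasp_force: 30.0
```

>>> move_arm([
  [0.3,-3,0.1,-9.2,0],
  [0.7,-3,0.1,-9.2,0],
  [1.2,-2.8,0.1,-9.2,0],
  [1.6,-2.6,0.1,-9.2,0],
  [2,-2.3,0,-9.2,0],
  [3,-2.6,0.3,-6.2,0],
  [3.3,-2.2,0.3,-6.2,0],
  [3.6,-1.9,0.4,-6.2,0],
  [3.4,-1.4,0.4,-6.2,0],
  [2.6,-0.6,0.4,-1.3,0],
])

```text
t: 41.68
ee_pos: [386.2, 162.3, 198.5]
orientation: [-2.282, -2.148, -0.049]
ft_force: [0.7, -0.4, -1.7]
width: 18.0
grasp_force: 30.0
```

```bash
python3 plan2.py "378.2 231.8 150 89 7 0"
```

```text
at [386.2 162.3 198.5] 86.54 z [ 0.018  0.026 -0.999] t 41.675 F [ 0.7 -0.4 -1.7] q [ 20.   8. 120.   1.  50.  23.] w 18.0
[[0.96, -0.18, 0.72, -0.4, 0.0], [0.97, -0.18, 0.72, -0.4, 0.0], [0.97, -0.17, 0.72, -0.4, 0.0], [0.97, -0.16, 0.72, -0.4, 0.0], [0.97, -0.16, 0.72, -0.4, 0.0], [0.97, -0.15, 0.72, -0.4, 0.0], [0.97, -0.14, 0.72, -0.4, 0.0]]
end [378.3 231.9 149.8] 89.34
```

>>> move_arm([
  [1.2,-0.2,0.7,-0.4,0],
  [1.2,-0.2,0.7,-0.4,0],
  [1.1,-0.2,0.7,-0.4,0],
  [1,-0.2,0.7,-0.4,0],
  [0.9,-0.2,0.7,-0.4,0],
  [0.8,-0.1,0.7,-0.4,0],
  [0.5,-0.1,0.7,0,0],
  [0,0,0,0,0],
  [0,0,0,0,0],
])

```text
t: 42.8
ee_pos: [377.6, 229.6, 150.9]
orientation: [-2.239, -2.193, -0.047]
ft_force: [0.2, -0.8, -2.5]
width: 17.8
grasp_force: 30.0
```

```bash
python3 snap.py 18 >/dev/null; python3 plan2.py "378.2 231.8 110 89 4 0"; python3 pitch.py -91 85 128; python3 - <<'E'
from h import *
o=get_obs()["ee_pos"]
for th in(-2,2,5):
  P=[[378.2-.019*(x+30),o[1]-x-29,o[2]+13+(x+32)*np.tan(np.radians(th))] for x in(0,100,130)];print(th,proj("top",P).round(1).tolist(),proj("side",P[1:]).round(1).tolist())
a=np.load("t18.npy").astype(int)[255:280,150:232].sum(2)//3
print("\n".join(f"{255+2*i} "+" ".join(f"{v:3d}" for v in r) for i,r in enumerate(a[::2])))
E
```

```text
at [377.8 229.7 151.1] 88.82 z [ 0.017  0.026 -1.   ] t 43.1 F [ 0.3  1.  -2.6] q [ 29.  15. 120.   1.  44.  30.] w 17.9
[[0.03, -0.01, 1.03, -0.0, 0.0], [0.03, -0.01, 1.03, -0.0, 0.0], [0.03, -0.01, 1.03, -0.0, 0.0], [0.03, -0.01, 1.03, -0.0, 0.0]]
end [378.1 232.  109.9] 88.82
pitch [(519, -5.5), (518, -5.0), (518, -6.0), (517, -3.5), (517, -4.0)]
-2 [[164.2, 266.9], [204.8, 267.9], [216.9, 268.2]] [[271.1, 226.6], [278.4, 221.9]]
2 [[163.9, 266.9], [204.2, 268.0], [216.4, 268.3]] [[271.2, 223.7], [278.6, 218.3]]
5 [[163.8, 267.0], [203.8, 268.0], [216.1, 268.3]] [[271.4, 221.4], [278.8, 215.6]]
255  18  15  12  19  19  19  19  17  11  52 117 126 105  97  90  67  40  27  25  25  25  22  20  18  23  24  26  27  25  22  20  25  29  27  27  24  24  22  21  27  31  23  14  13  14  12  12  27  62  99 108 109 110 111 109 109 109 110 110 109 111 110 111 111 111 111 111 112 112 110 109 107 106 106 106 105 106 106 105 105 104 105
257  17  14  14  17  20  21  20  17  11  26  58  74  70  61  47  32  28  30  31  30  26  24  21  26  27  28  29  28  28  22  20  24  27  28  30  30  26  21  21  14
[... 3120 characters left out ...]
  95  99 100  99  99  99  99  99  98
277  40  40  40  36  25  21  14  19  77 159 203 209 203 168 101  43  27  29  28  26  21  22  21  26  29  29  29  27  23  20  22  26  28  30  31  28  23  22  14  16  15  18  16  17  15  11  12  38  80 103 107 109 108 108 108 109 109 109 110 110 110 107 106 106 105 103 102 100 100  99  98  98  99  99  98  98  98  98  98  98  99 100
279  39  40  40  37  30  21  14  25  88 164 203 209 208 200 168 110  57  30  23  26  39  75  99  82  46  27  25  23  34  63  87  73  42  27  25  25  27  32  44  41  26  17  15  15  14  18  40  75  99 105 104 105 105 104 105 106 106 106 106 106 107 106 107 107 107 106 107 105 101  99  97  97  97  98  97  97  97  96  97  97  97  98
```

>>> move_arm([
  [0,0,1.2,0,0],
  [0,0,1.2,0,0],
  [0,0,1.2,0,0],
  [0,0,0.8,0,0],
  [0,0,0.6,0,0],
  [0,0,0.6,0,0],
  [0,0,0.5,0,0],
  [0,0,0,0,0],
])

```text
t: 44.15
ee_pos: [378.5, 231.2, 89.6]
orientation: [-2.239, -2.193, -0.047]
ft_force: [-0.3, 0.1, -2.2]
width: 17.8
grasp_force: 30.0
```

```bash
python3 plan2.py "378.2 231.5 79 89 3 0"
```

```text
at [378.5 231.2  89.6] 88.83 z [ 0.017  0.026 -1.   ] t 44.15 F [-0.3  0.1 -2.2] q [ 29.  22. 122.   1.  35.  29.] w 17.8
[[-0.0, -0.02, 0.35, -0.1, 0.0], [-0.0, -0.02, 0.35, -0.1, 0.0], [-0.0, -0.02, 0.35, -0.1, 0.0]]
end [378.1 231.5  79.1] 89.13
```

>>> move_arm([
  [0,0,0.4,0,0],
  [0,0,0.3,0,0],
  [0,0,0.3,0,0],
  [0,0,0.2,0,0],
  [0,0,0,0,0],
])

```text
t: 44.78
ee_pos: [378.8, 231.6, 77.9]
orientation: [-2.239, -2.193, -0.047]
ft_force: [0.0, 0.1, -0.9]
width: 18.1
grasp_force: 30.0
```

```bash
python3 plan2.py; python3 snap.py 19 >/dev/null; python3 - <<'E'
from h import *
for k in("19",):
  a=np.load(f"t{k}.npy").astype(int)[262:274,190:232].sum(2)//3
  print("\n".join(f"{262+i} "+" ".join(f"{v:3d}" for v in r) for i,r in enumerate(a)))
print(proj("top",[[376,72,90],[376.3,80,90]]),proj("side",[[376,72,90],[376.3,80,90],[377,110,90]]))
a=np.load("s19.npy").astype(int)[232:252,262:292].sum(2)//3
print("\n".join(f"{232+i} "+" ".join(f"{v:3d}" for v in r) for i,r in enumerate(a)))
E
```

```text
at [378.8 231.6  77.9] 88.83 z [ 0.017  0.026 -1.   ] t 44.775 F [ 0.   0.1 -0.9] q [ 29.  23. 122.   1.  33.  29.] w 18.1
end [378.8 231.6  77.9] 88.83
262  32  26  16  17  18  21  22  20  18  14  11  16  35  76  88  88  87  88  87  87  87  87  88  87  81  66  63  70  83  87  86  81  79  98 106 105 105 104 104 105 106 107
263  31  25  17  16  18  21  22  20  17  15  17  17  36  78  89  90  89  89  88  89  88  88  88  89  83  67  64  72  85  88  87  82  80  99 105 105 105 104 105 105 105 105
264  32  25  18  16  20  21  21  20  16  15  27  27  40  70  82  83  83  82  82  83  82  82  82  81  77  66  62  69  77  82  85  82  76  97 105 105 105 104 104 104 105 105
265  31  26  20  19  20  21  22  19  16  24  45  51  54  65  69  72  70  70  71  68  68  68  68  65  64  62  61  62  62  67  78  78  74  98 105 105 104 105 104 105 105 103
266  31  26  22  21  21  23  22  20  16  30  61  69  69  69  70  70  71  71  71  71  70  70  71  70  70  71  70  70  60  52  68  74  74  97 105 105 105 104 104 104 104 105
267  30  25  24  19  21  21  21  19  15  26  53  61  65  70  71  71  72  72  72  73  74
[... 3043 characters left out ...]
  60  66  81 140 174 131  95  72  98 183 231 227 226 227 226 227 228 226 226 227
247  52  54  54  55  53  54  65  71  63  57  54  54  57  84  99  76  79  81 133 211 231 227 226 227 226 227 226 226 226 226
248  55  55  53  53  54  52  60  60  60  56  57  55  53  60  73  80  91 103 138 210 229 228 227 226 226 227 227 227 226 226
249  51  56  54  54  55  57  55  54  55  55  56  55  53  59  86 109 105 103 157 228 228 227 226 226 226 226 226 227 227 227
250  54  52  54  53  54  50  52  57  54  57  54  57  51  64  95 112 103 132 206 230 226 226 226 225 226 226 227 226 226 227
251  51  53  51  55  55  52  56  67  61  53  54  52  52  60  88 104 113 181 228 228 227 226 225 226 226 226 225 227 226 226
```

>>> move_arm([
  [0,0,0,0,30],
  [0,0,0,0,50],
  [0,0,0,0,60],
  [0,0,0,0,60],
  [0,0,0,0,60],
  [0,0,0,0,60],
])

```text
t: 45.82
ee_pos: [378.8, 231.6, 77.9]
orientation: [-2.239, -2.193, -0.048]
ft_force: [0.6, -0.6, -0.0]
width: 52.9
grasp_force: 0.0
```

>>> move_arm([
  [0,0,-0.5,0,60],
  [0,0,-1.5,0,60],
  [0,0,-3,0,60],
  [0,0,-4,0,60],
  [0,0,-4,0,60],
  [2,0,-3,0,60],
  [3,0,-2,0,60],
  [0,0,0,0,60],
])

```text
t: 46.82
ee_pos: [377.8, 278.6, 261.7]
orientation: [-2.238, -2.196, -0.056]
ft_force: [0.7, 0.3, -0.8]
width: 52.7
grasp_force: 0.0
```

```bash
python3 plan2.py; python3 snap.py 20 >/dev/null; python3 - <<'E'
from h import *
t=np.load("t20.npy").astype(int)[262:274,190:228].sum(2)//3
print("\n".join(" ".join(f"{v:3d}" for v in r) for r in t[1::2]))
# handle end + tip region vs start image in side view (button at ~ (222,?)), diff map
a=cv2.absdiff(np.load("side0.npy"),np.load("s20.npy")).sum(2)//3
q=proj("side",[world([377.7,172.2,-.019],[[0,y,90]])[0] for y in(106,92,30,-60,-92,-100)]);print(q.round(1).tolist())
for x,y in q[[0,4]].astype(int): print(a[y-6:y+7,x-6:x+7])
q=proj("top",[world([377.7,172.2,-.019],[[0,y,90]])[0] for y in(106,30,-100)]);print(q.round(1).tolist())
r=np.load("t20.npy").astype(int)[266,140:225].sum(1)//3;print(r)
E
```

```text
at [377.8 278.6 261.7] 88.94 z [ 0.021  0.029 -0.999] t 46.825 F [ 0.7  0.3 -0.8] q [ 35.   7. 111.   1.  59.  35.] w 52.7
end [377.8 278.6 261.7] 88.94
 33  26  19  16  18  20  22  19  18  14  15  15  37  78  89  89  89  89  88  88  89  89  88  88  84  67  64  73  84  89  89  83  78 100 105 105 106 105
 34  27  21  18  20  23  21  20  18  18  31  40  47  62  67  68  73  75  75  75  72  70  70  69  67  63  63  62  64  67  77  77  75  98 105 105 105 105
 31  25  19  17  19  21  23  21  16  22  45  62  69  76  79  77  79  79  79  81  79  82  85  83  82  80  81  80  68  55  66  71  73  96 104 105 104 103
 31  26  17  17  19  21  22  18  17  16  20  19  38  69  77  78  78  78  78  77  78  79  81  79  73  63  63  69  76  76  77  71  72  97 103 103 104 103
 30  24  18  17  17  19  21  20  17  13  15  18  42  74  82  84  83  83  84  83  84  82  82  82  71  61  66  79  83  83  80  73  71  94 103 102 102 101
 28  24  18  16  18  19  19  19  16  12  10  21  51  70  74  73  74  76  74  76  75  74  75  73  64  64  64  73  78  79  78  71  73  94 101 101 101 101
[[221.9, 283.2], [226.0, 280.2], [2
[... 1188 characters left out ...]
 104  81  49  19  26  31  74]
 [  2   3   1  36  90  94  78  46  27  21  16  24  31]
 [  4  21  66  88  91  68  29   9  12   9   4   1   0]
 [ 50  89 102  86  53  15   8  14   3   3   1   4   0]
 [129 108  73  43  10   1  10  14   1   1   1   4   1]
 [134  88  27   6   0   6  10  15   3   0   3   1   1]]
[[142.2, 265.4], [170.4, 266.2], [219.0, 267.3]]
[211 195 141  61  20  17  18  17  19  19  20  19  19  19  19  17  19  20
  20  19  19  20  21  20  20  19  26  42  54  46  34  33  36  38  34  30
  26  26  32  33  37  36  34  28  23  27  32  35  37  36  33  28  23  20
  20  22  22  20  17  22  46  62  66  71  71  71  74  74  74  74  73  72
  73  73  72  71  72  70  64  53  68  75  74  98 105]
```

>>> move_arm([
  [-3,1,-3,0,60],
  [-5,2,-1,0,60],
  [-5,2,0,0,60],
  [-5,2,0,0,60],
  [-5,1,0,0,60],
  [-5,0,0,0,60],
  [-5,0,0,0,60],
  [-5,0,0,0,60],
  [-5,0,0,0,60],
  [-5,0,0,0,60],
])

```text
t: 48.38
ee_pos: [445.3, -207.4, 287.1]
orientation: [-2.239, -2.192, -0.047]
ft_force: [0.5, 0.2, 0.4]
width: 52.8
grasp_force: 0.0
```

>>> move_arm([
  [-5,0,0,0,60],
  [-5,0,0,0,60],
  [-5,0,0,0,60],
  [-2,0,0,0,60],
  [0,0,0,0,60],
  [0,0,0,0,60],
])

```text
t: 49.12
ee_pos: [442.7, -374.0, 283.0]
orientation: [-2.238, -2.193, -0.048]
ft_force: [0.6, 0.7, -0.1]
width: 52.8
grasp_force: 0.0
```

```bash
python3 plan2.py; python3 snap.py 21; python3 - <<'E'
from h import *
for n,k,b in(("top","t21","top0"),("side","s21","side0")):
    A=np.load(k+".npy").astype(int).sum(2)//3;B=np.load(b+".npy").astype(int).sum(2)//3
    if n=="top": 
        for r in(265,267): print(r,"now",A[r,136:150],A[r,160:228]);print(r,"was",B[r,136:150],B[r,160:228])
    else:
        d=abs(A-B);print(d[276:292,214:234]);print(d[236:250,266:284])
E
```

```text
at [ 442.7 -374.   283. ] 88.86 z [ 0.016  0.027 -0.999] t 49.125 F [ 0.6  0.7 -0.1] q [-42.  17.  96.   2.  68. -42.] w 52.8
end [ 442.7 -374.   283. ] 88.86
49.225 [ 443.  -374.   283.4] [ 0.  -0.2 -0.6]
top ring_low [171.9 266.2] 0.53 170 178 254 279 158
top ring_low [187.7 266.8] 0.22 184 193 253 279 206
top ring_upright [174.3 268.5] 0.59 169 178 253 279 194
top ring_upright [194.9 265.9] 0.57 192 202 253 279 233
side ring_low [253.2 276.2] 0.5 238 258 256 281 228
side ring_upright [266.8 255.1] 0.75 256 274 245 268 169
265 now [210 210 210 210 209 200 157  83  47  46  45  47  47  48] [ 49  50  50  49  50  48  61 100 124 100  73  77  85  85  77  62  51  58
  69  80  85  83  72  56  43  56  74  83  85  80  69  53  34  37  44  51
  52  47  36  28  43  75  87  96  98 108 142 153 152 151 148 147 145 145
 144 141 139 118  84  73 113 150 150 200 212 212 211 211]
265 was [204 205 204 205 200 172 111  54  42  44  44  44  46  46] [ 48  47  47  48  46  45  78 129 112  80 119 149 158 160 158 155 149 150
 151 149 147 145 147 148 145 143 143 142 140 139 135 132 132 138 139 138
 138 136 134 1
[... 2514 characters left out ...]
105 102 101 102 101 101]
 [  2   1   3   0   4   0   2   0   1   4  18 112 104 101 102 100 104 103]
 [  2   1   1   1   4   0   3   1   1   2  21  51 107 103 103 103 104 103]
 [  0   0   0   0   2   2   3   2   1   3   7  32 122 106 103  93 101 101]
 [  0   1   1   1   1   3   2   9  15   0   4  19  69 100  57  70 105 101]
 [  1   3   2   3   1   0   7   3   9   2   0   3  16  25   2  41 106 101]
 [  0   1   1   1   1   1   0   2   1   2   5   3   2   4  11  65 105 101]
 [ 11   2   0   1   0   2   0   2   3   2   2   6   7  12  43  94 102 104]
 [ 12  13   9   3   2   3   5   2   4   5   5   5   8  24  49  98 104 104]
 [ 29  85  88  29   3   1   4   4   3   3   4   7  16  19  56 104 103 102]]
```

```bash
python3 -c "
from workcell import close_job
print(close_job())"
```

```text
the job is handed in; nothing more can be done
None
```

All four rings were lifted off on the skewer, and the loaded skewer was laid back in both forks of its rest about 1 mm from its starting position and released. I handed the job in at about 49 s; `close_job` returned no verdict.

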